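Lay out the stirrer bench for a pH measurement

TASK

Get the bench ready for a pH measurement: first stand the beaker upright in the middle of the stirrer's round plate, and only when it stands there lay its knobbed cover centred on it; stand the conical flask in the middle of the white tile, the round brown bottle on the bench halfway between stirrer and tile and in line with them, and the square jar on the bench halfway between stirrer and meter and in line with them. Set each thing down gently and upright, and leave the two stacked dishes and the rubber stopper where they are.

Things in the scene. Friction and masses are not known exactly. Their poses are not given: they have to be found in the camera images.
- stirrer: Magnetic stirrer, fixed: white housing 140 x 140 mm, two knobs on its front (-x) side; on it a round black plate, 120 mm diameter, its flat top 75 mm above the bench. Origin: at bench height under the plate's centre. x points away from the robot, y to its left; turned up to 0.08 rad. Meter and tile stand at its two sides along y, 255 to 265 mm centre to centre; which is on which side changes.
- meter: pH meter, fixed: black desk console 140 mm wide (y), 110 mm deep (x), sloping top 45 to 70 mm high, with display and a row of orange buttons. Origin: centre of its underside, at bench height.
- tile: White ceramic tile lying flat, fixed, 140 mm wide (y), 100 mm deep (x), 10 mm thick. Origin: centre of its underside, at bench height.
- beaker: Glass beaker, open on top, straight wall, outer diameter 58 mm, height 80 mm, wall 3 mm, 70 g, with a small white patch on its side. Starts upright on the bench. Origin: centre of its underside; z is its axis.
- cover: Beaker cover: flat white disc of 68 mm diameter, 6 mm thick, with a round knob in the middle, 14 mm diameter and 22 mm tall (top of the knob 28 mm above the underside), 50 g. Starts on the bench, knob up. Flat underside: it lies loose on the beaker's rim, nothing centres it. Origin: centre of its underside; z is up.
- bottle: Round brown glass bottle with black screw cap: body 56 mm diameter and straight up to 72 mm, then a shoulder; cap 33 mm diameter, total height 105 mm, 220 g. Starts upright on the bench. Origin: centre of its underside; z is its axis.
- flask: Conical glass flask: base 68 mm diameter, cone narrowing up to 66 mm height, then a straight neck of 25 mm diameter up to 98 mm, rim 31 mm diameter, total height 105 mm, 120 g. Starts upright on the bench. Grip it by the neck. Origin: centre of its underside; z is its axis.
- jar: Square white plastic jar 46 x 46 mm, straight sides up to 66 mm, grey round cap of 36 mm diameter, total height 82 mm, 110 g. Starts upright on the bench, turned at any angle. Origin: centre of its underside; x and y square to its sides.
- dishes: Bystander: two stacked flat glass dishes, 60 mm diameter, together 31 mm high, loose, among the things to be moved. Origin: centre of the underside. Leave it where it is.
- stopper: Bystander: black rubber stopper, 28 mm diameter, 24 mm high, loose, standing behind the row of equipment. Origin: centre of the underside. Leave it where it is.
There are look-alikes about, which are no part of the job. Leave any turquoise look-alike of the beaker alone. Leave any blue look-alike of the cover alone.

How it is judged:
By the outcome, as a careful person would: the job done as asked, in the order asked, and still so for the second after the job is handed in, with the robot touching nothing.
It also fails if it takes over 102 s, if anything falls off the work surface, if the arm or the gripper's body presses on something with over 40 N, if the wrist force passes 120 N, or if a joint passes its speed limit or range.

ROBOT

A 7-joint arm with a two-finger parallel gripper is mounted at the origin on the work surface. World frame = base frame: x ahead of the robot, y to its left, z up, the work surface at z = 0. Lengths are in m, angles in degrees, forces in N, time in s.
With the tool pointing down it reaches from about 0.425 to 0.875 m from the base axis. Payload 4.7 kg.
Tool frame: the origin (TCP) lies on the centre line of the jaws, within the pads' length; the fingertips stand 8 mm ahead of it and the grasp point (between the pads) lies 11 mm behind it; z points along the fingers, y is the direction in which the jaws open and shut (so a half turn about z gives the same grasp; the last joint's range is limited). The gripper opens to 87 mm and grips with 3 to 60 N. Pads are 19 mm wide; open, the fingers measure 117 mm over their backs; the gripper's body (75 mm by 190 mm) begins 51 mm behind the grasp point.
Start: joints at [-74.536, 18.392, -4.016, 83.108, 1.295, 78.541, -3.26], TCP at [0.164, 0.629, 0.231] pointing down, gripper open.
Joint ranges: [-163.93, 163.93], [-17.29, 119.83], [-79.2, 71.16], [3.27, 140.29], [-89.18, 269.18], [5.43, 117.66], [-154.24, 154.24]. Speed limits (degrees/s): [147.25, 147.25, 180, 180, 180, 180, 180].

INTERFACE

Orientations are given as [roll, pitch, yaw] about the fixed x, y, z axes, in that order (R = Rz(yaw) Ry(pitch) Rx(roll)).
In Python, from cell import status, vision, workorder gives the robot as it stands.
- The arm moves only by the tool step_arm, never from a script. Its argument "series" is a list of rows, each an object of numbers: "ax", "ay", "az": the turn, a rotation vector about the world's x, y, z in degrees; "x", "y", "z": the shift along the world's x, y, z in m; "claw": the opening in per cent of the stroke, from 0 (shut) to 100 (fully open). In form: [{"ax": .., "ay": .., "az": .., "x": .., "y": .., "z": .., "claw": ..}, ...]. A call has 1 to 12 rows; each row is the pose to reach, as a shift and turn from the pose commanded when the call began; what a row does not reach only later rows make up. A row lasts 1/10 s, in which the tool goes at most 50 mm and 8.59 degrees, less where a joint would pass 70% of its speed; a pose out of reach is approached as far as the arm can. A call with a gripper value outside its range is refused whole. The fingers move at their own pace and stop on an object; "squeeze" is the grip in N (left out, the last holds). Time passes only in rows, so rows that repeat a pose let the fingers close. It gives the time, the measured TCP pose, the force and the opening at its end, in the units of the state.
- status.get_obs(): the state, without advancing time (a new reading comes with each control period).
- vision.read_camera(name): name is "side" or "top"; returns the picture (384x512x3 uint8, red, green, blue); there is no depth.
- vision.camera_params(name): a dict with "fovy" (degrees; the focal length in pixels is half the picture's height over the tangent of half this angle, whatever the lens; pixels are square), "cx", "cy" (the principal point, pixels), "eye" and "orientation" of the camera in the world. Camera axes: x right, y down, z forward; pixel columns grow to the right and rows downward; lengths in m; the calibration is good to about 2 mm. A picture is of the moment at which its call begins. camera_params takes no time and is no camera call.
- workorder.sign_off(): hands the job in, once; it reports no verdict.
The state is a dict: "time_s": time; "qpos": joint angles; "joint_velocities": joint speeds; "effort": joint torques, N m; "tool_pos": TCP position; "tool_rot": TCP orientation; "force": force on the tool from outside, world axes, zero at the start; "wrist_torque": the same for the moment, N m; "grip_width": finger opening in m.
Only numpy, scipy, OpenCV 4.12 (cv2) and the standard library are available. Lean on these libraries where they do the work, as an engineer would, in place of code of your own. Each camera call takes 0.05 s, during which the arm holds its last target.

## Working session

There is one attempt and no reset: what is moved stays moved. The work goes in short steps, Python scripts to look and compute and a tool call to move; the robot and the scene stay as the last step left them, time stands still between calls to the robot, and variables do not carry over. Pictures are saved under pics/ and viewed, and the job is handed in when it is done.

Besides the shell and the picture viewer there is one more tool, called after "Emit:" as name(argument=value, ...), one argument or row to a line, values as JSON. step_arm: Moves the arm, as the interface text tells. Its arguments: {"type":"object","properties":{"series":{"type":"array"},"squeeze":{"type":"number"}},"required":["series"]}

```bash
mkdir -p pics; ls; python3 - <<'E'
from cell import status, vision, workorder
import cv2
for n in("side","top"):
    print(n,vision.camera_params(n))
    im=vision.read_camera(n); cv2.imwrite(f"pics/{n}0.png",im[:,:,::-1])
o=status.get_obs();print(o)
E
```

```text
pics
side {'fovy': 48.13886114198615, 'cx': 262.65070357681054, 'cy': 194.63533635428809, 'eye': array([ 0.48590504, -0.7175856 ,  0.70918002]), 'orientation': array([-132.60086712,    0.18880336,   -2.730831  ])}
top {'fovy': 46.380010096454484, 'cx': 252.0839307030736, 'cy': 188.30253019414323, 'eye': array([ 0.34551127, -0.0177411 ,  0.94808809]), 'orientation': array([-1.68555040e+02,  8.33354356e-02, -9.05386386e+01])}
{'time_s': 0.1, 'qpos': array([-74.5369508 ,  18.43451615,  -4.01353505,  83.16679878,
         1.29507273,  78.53973538,  -3.25933769]), 'joint_velocities': array([ 0.09393777, -0.06291472, -0.10733472, -0.14925554,  0.01726343,
        0.03292534,  0.02426436]), 'effort': array([ 1.93065516e-04, -4.92569339e+01, -4.05326849e-01, -3.13397670e+01,
       -6.39583077e-02,  3.95391241e-02,  7.57368252e-05]), 'tool_pos': array([0.16440111, 0.62838518, 0.2295837 ]), 'tool_rot': array([-1.79904173e+02,  6.04492866e-03,  1.65345308e+02]), 'force': array([ 0.14526995, -0.66992409, -0.13054726]), 'wrist_torque': array([0.00686678, 0.00905225, 0.00853015]), 'grip_width': 0.08643846865961245}
```

View pics/side0.png

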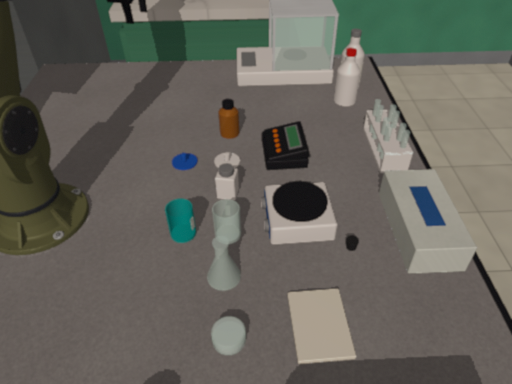

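View pics/top0.png

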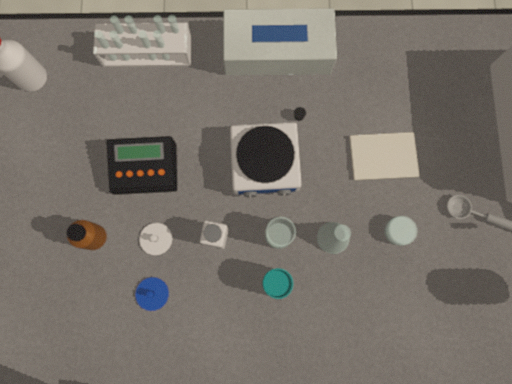

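```bash
cat > h.py <<'E'
import numpy as np, cv2
from scipy.spatial.transform import Rotation as R
from cell import status, vision, workorder
def cam(n):
    p=vision.camera_params(n); f=192/np.tan(np.radians(p['fovy']/2))
    return f,p['cx'],p['cy'],np.array(p['eye']),R.from_euler('xyz',p['orientation'],degrees=True).as_matrix()
def ray(n,u,v,z):
    f,cx,cy,e,M=cam(n); d=M@np.array([(u-cx)/f,(v-cy)/f,1.]); return e+d*(z-e[2])/d[2]
def proj(n,P):
    f,cx,cy,e,M=cam(n); q=M.T@(np.array(P,float)-e); return np.array([cx+f*q[0]/q[2],cy+f*q[1]/q[2]])
def grab(n,name):
    im=vision.read_camera(n)[:,:,::-1].copy(); cv2.imwrite(f'pics/{name}.png',im); return im
def crop(im,x0,y0,w,h,s,name): cv2.imwrite(f'pics/{name}.png',cv2.resize(im[y0:y0+h,x0:x0+w],None,fx=s,fy=s,interpolation=cv2.INTER_CUBIC))
E
python3 - <<'E'
from h import *
t=cv2.imread('pics/top0.png');s=cv2.imread('pics/side0.png')
crop(t,60,180,200,150,4,'t_l');crop(t,230,180,200,150,4,'t_r');crop(s,150,80,200,150,4,'s_a');crop(s,150,190,210,157,3.8,'s_b')
crop(t,100,90,330,120,2.4,'t_u')
# checks
o=status.get_obs();print(o['tool_pos'])
E
```

```text
[0.16440111 0.62838518 0.2295837 ]
```

View pics/t_l.png

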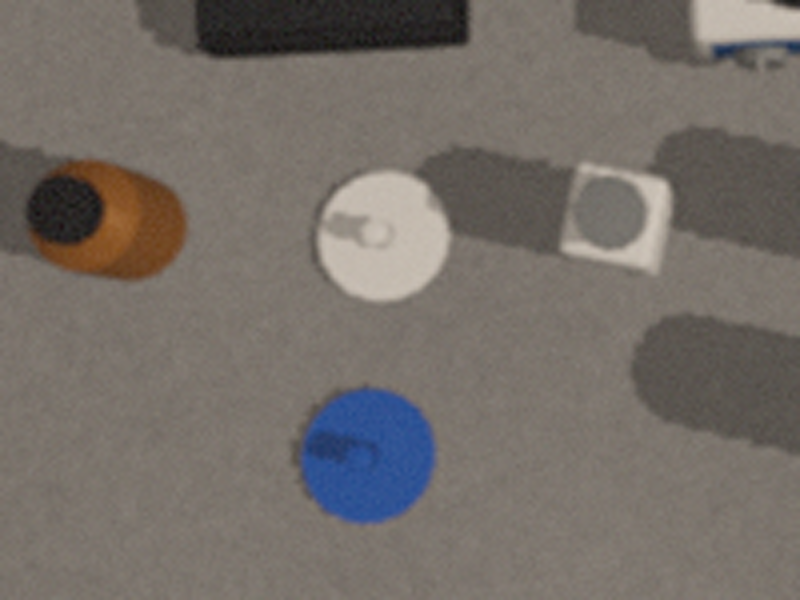

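View pics/t_r.png

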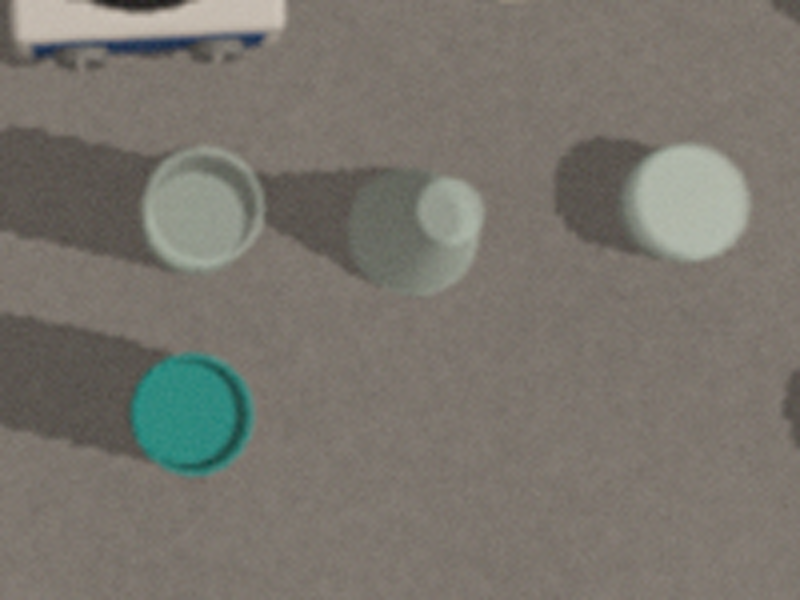

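View pics/s_a.png

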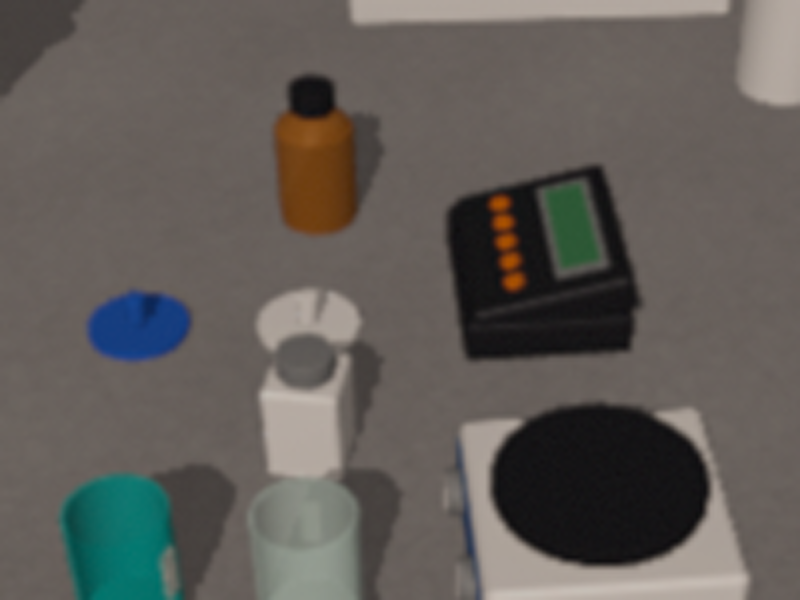

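View pics/s_b.png

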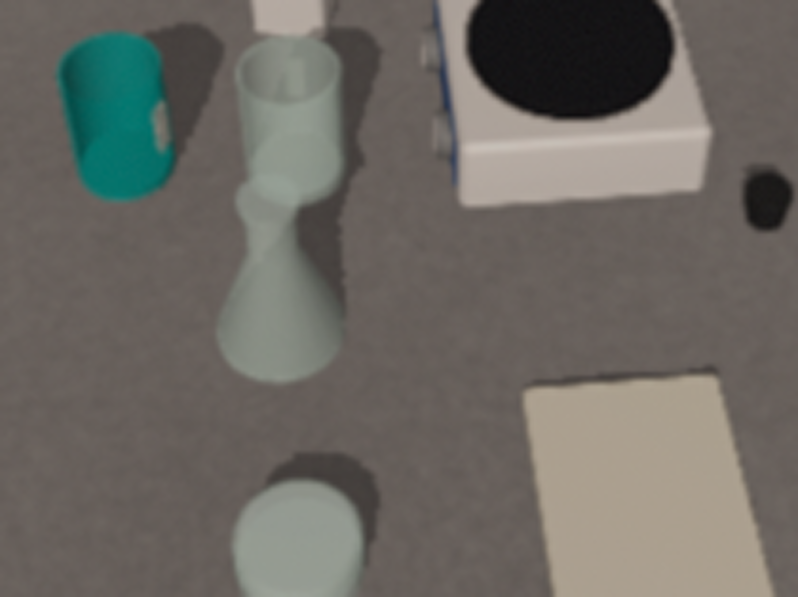

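View pics/t_u.png

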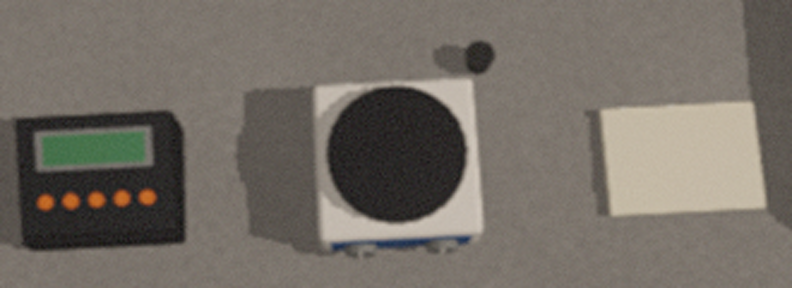

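```bash
cat >> h.py <<'E'
def blob(im,box,fn):
    x0,y0,w,h=box; b=im[y0:y0+h,x0:x0+w].astype(int); m=fn(b[...,0],b[...,1],b[...,2]).astype(np.uint8)*255
    m=cv2.morphologyEx(m,cv2.MORPH_OPEN,np.ones((3,3),np.uint8))
    cs,_=cv2.findContours(m,cv2.RETR_EXTERNAL,cv2.CHAIN_APPROX_NONE); c=max(cs,key=cv2.contourArea)
    return cv2.convexHull(c).astype(np.float32)+np.array([x0,y0],np.float32)
def world(n,c,z): return np.array([ray(n,u,v,z)[:2] for u,v in c.reshape(-1,2)],np.float32)
def circ(n,c,z):
    w=world(n,c,z); e=cv2.fitEllipse((w*1000).reshape(-1,1,2)); return np.round(e[0],1),np.round(e[1],1)
def rect(n,c,z):
    w=world(n,c,z); e=cv2.minAreaRect((w*1000).reshape(-1,1,2)); return np.round(e[0],1),np.round(e[1],1),round(e[2],2)
E
python3 - <<'E'
from h import *
t=cv2.imread('pics/top0.png');s=cv2.imread('pics/side0.png')
dark=lambda b,g,r:(r<60)&(g<60)
white=lambda b,g,r:(r>150)&(b>120)
print('plate',circ('top',blob(t,(232,122,66,66),dark),.075),circ('side',blob(s,(268,178,64,46),lambda b,g,r:r<60),.075))
print('tile',rect('top',blob(t,(340,120,85,70),white),.01),rect('side',blob(s,(280,280,80,90),white),.01))
print('cover',circ('top',blob(t,(135,218,42,42),lambda b,g,r:(r>140)),.006))
print('blue',circ('top',blob(t,(130,270,50,50),lambda b,g,r:(b>r+40)),.006))
print('stopper',circ('top',blob(t,(285,100,30,24),lambda b,g,r:r<60),.024))
print('bottlecap',circ('top',blob(t,(60,215,30,35),lambda b,g,r:(r<60)),.105),circ('side',blob(s,(215,95,30,14),lambda b,g,r:r<60),.1))
print('teal',circ('top',blob(t,(250,260,50,45),lambda b,g,r:(g>r+20)),.08))
print('meter',rect('top',blob(t,(100,130,85,70),lambda b,g,r:(r<60)),.05),)
for n,im,box in(('top',t,(105,165,70,18)),('side',s,(270,124,16,32))):
    x0,y0,w,h=box;b=im[y0:y0+h,x0:x0+w].astype(int);m=((b[...,2]>b[...,0]+70)).astype(np.uint8)
    k,l,st,ce=cv2.connectedComponentsWithStats(m);print(n,[tuple(np.round(c+[x0,y0],1)) for c,q in zip(ce[1:],st[1:]) if q[4]>5])
print('jarcap',circ('top',blob(t,(195,215,40,40),lambda b,g,r:(r<135)&(abs(r-b)<30)),.082))
print('dish',t[230,402],t[215,390],t[232,280],t[246,280],t[260,300],t[232,342],t[240,325],t[234,210],t[226,222])
E
```

```text
plate (array([593.9, -44.3]), array([114.1, 115.9])) (array([595., -49.]), array([115.1, 125.2]))
tile (array([ 606. , -304.7]), array([101.3, 139.8]), 2.42) (array([ 606.2, -307. ]), array([ 98.8, 142.4]), 2.28)
cover (array([430.7, 185.3]), array([68.5, 69.3]))
blue (array([318.5, 189.7]), array([66.5, 67.8]))
stopper (array([ 697.8, -121.7]), array([22.2, 28.8]))
bottlecap (array([435.4, 315.3]), array([30.3, 35.2])) (array([437.4, 314.9]), array([32.6, 55.4]))
teal (array([337.7, -64.9]), array([57.3, 59.3]))
meter (array([579.4, 210.4]), array([116.7, 143. ]), 2.43)
top [(np.float64(129.1), np.float64(173.3)), (np.float64(139.8), np.float64(172.8)), (np.float64(150.3), np.float64(172.1)), (np.float64(161.0), np.float64(171.5)), (np.float64(118.6), np.float64(173.8))]
side [(np.float64(276.1), np.float64(140.2))]Traceback (most recent call last):
  File "<stdin>", line 16, in <module>
  File "h.py", line 21, in circ
    w=world(n,c,z); e=cv2.fitEllipse((w*1000).reshape(-1,1,2)); return np.round(e[0],1),np.round(e[1],1)
                      ~~~~~~~~~~~~~~^^^^^^^^^^^^^^^^^^^^^^^^^^
cv2.error: OpenCV(4.12.0) /io/opencv/modules/imgproc/src/shapedescr.cpp:361: error: (-201:Incorrect size of input array) There should be at least 5 points to fit the ellipse in function 'fitEllipseNoDirect'
```

```bash
python3 - <<'E'
from h import *
t=cv2.imread('pics/top0.png');s=cv2.imread('pics/side0.png')
for n,p in dict(dish=(230,402),beak=(232,280),rim=(246,279),bg=(260,300),shad=(225,245),neck=(232,342),cone=(240,325),jcap=(234,211),jtop=(226,222)).items(): print(n,t[p])
for n,p in dict(bg=(300,180),beak=(230,230),fl=(278,223),neck=(250,220),dish=(336,228),jar=(190,228),cap=(171,226),sh=(215,243)).items(): print(n,s[p])
E
```

```text
dish [169 182 176]
beak [141 152 147]
rim [143 155 147]
bg [110 117 124]
shad [81 86 92]
neck [138 151 144]
cone [100 107 106]
jcap [109 113 117]
jtop [180 190 199]
bg [ 92  97 104]
beak [139 150 142]
fl [131 140 135]
neck [136 145 142]
dish [145 155 148]
jar [161 169 179]
cap [89 93 98]
sh [62 64 70]
```

```bash
python3 - <<'E'
from h import *
t=cv2.GaussianBlur(cv2.imread('pics/top0.png'),(3,3),0);s=cv2.GaussianBlur(cv2.imread('pics/side0.png'),(3,3),0)
gl=lambda b,g,r:(g>r+0)
for n,im,b,z in(('top',t,(380,210,45,42),.031),('top',t,(262,212,38,40),.08),('side',s,(208,316,42,26),.031)):
    c=blob(im,b,gl); print(b,cv2.boundingRect(c),circ(n,c,z))
c=blob(t,(312,215,44,44),gl);print('flask all',cv2.boundingRect(c))
c=blob(t,(330,220,25,24),lambda b,g,r:(g>r+0)&(g>128));print('neck',cv2.boundingRect(c),circ('top',c,.105))
c=blob(s,(205,235,40,55),gl);print('flask side',cv2.boundingRect(c))
c=blob(s,(205,195,40,50),gl);print('beak side',cv2.boundingRect(c))
# jar
c=blob(t,(195,215,40,40),lambda b,g,r:r>145);print('jar top',rect('top',c,.066))
p=lambda U,V,x0,y0,k:((U+.5)/k-.5+x0,(V+.5)/k-.5+y0)
for q in[(584,164),(672,180),(658,272),(562,252)]: print(np.round(ray('top',*p(*q,60,180,4),.066)*1000,1))
u=p(611,212,60,180,4);print('jarcap',ray('top',*u,.082)*1000)
u=p(307,353,150,80,4);print('jarcap side',ray('side',*u,.082)*1000)
u=p(452,211,230,180,4);print('flask rim',ray('top',*u,.105)*1000)
u=p(267,195,150,190,3.8);print('flask rim side',ray('side',*u,.105)*1000)
# base left & low edge of flask side: contact ellipse bottom
u=p(280,380,150,190,3.8);print('flask bottom near edge side',ray('side',*u,0)*1000)
u=p(305,513,150,80,4);print('beaker rim side',ray('side',*u,.08)*1000)
u=p(204,208,230,180,4);print('beaker rim top',ray('top',*u,.08)*1000)
u=p(66,209,60,180,4);print('bottle cap top',ray('top',*u,.105)*1000)
u=p(312,90,150,80,4);print('bottle cap side',ray('side',*u,.105)*1000)
u=p(376,233,60,180,4);print('cover knob top',ray('top',*u,.028)*1000)
u=p(318,230,150,80,4);print('bottle base near side',ray('side',*u,0)*1000)
# meter bottom corners side & btn
for q in[(468,357),(628,348)]: print('m',ray('side',*p(*q,150,80,4),0)*1000)
for q in[(116.6,139.3)]: pass
for q in[(22,247),(184,240)]: print('mtop',ray('top',*p(*q,100,90,2.4),0)*1000)
print('btn',ray('top',139.8,172.8,.05)*1000, ray('side',276.1,140.2,.05)*1000)
# housing in side: near bottom corners
for q in[(463,206),(700,190)]: print('st',ray('side',*p(*q,150,190,3.8),0)*1000)
E
```

```text
(380, 210, 45, 42) (385, 216, 32, 29) (array([ 440.5, -321.3]), array([59.3, 65.1]))
(262, 212, 38, 40) (265, 217, 31, 31) (array([434.1, -70.9]), array([57.3, 62.4]))
(208, 316, 42, 26) (212, 316, 34, 26) (array([ 442.8, -331.2]), array([59.7, 69. ]))
flask all (318, 223, 33, 31)
neck (334, 224, 17, 20) (array([ 426.8, -186.6]), array([30.4, 38.5]))
flask side (208, 235, 32, 55)
beak side (213, 200, 28, 45)
jar top (array([433.3,  55.8]), array([48.2, 46. ]), 77.47)
[459.7  74.4  66. ]
[451.3  30.9  66. ]
[406.3  37.7  66. ]
[416.4  84.7  66. ]
jarcap [434.18301637  59.45335519  82.        ]
jarcap side [436.88913187  59.41961671  82.        ]
flask rim [ 429.95870344 -187.64798569  105.        ]
flask rim side [ 429.75219853 -184.22744523  105.        ]
flask bottom near edge side [ 429.9423153  -218.76434671    0.        ]
beaker rim side [437.60074561 -71.00650222  80.        ]
beaker rim top [435.06341955 -72.63775548  80.        ]
bottle cap top [435.69174006 314.03742591 105.        ]
bottle cap side [437.99823286 313.95238017 105.        ]
cover knob top [430.09821024 184.58763204  28.        ]
bottle base near side [436.31596494 299.94840577   0.        ]
m [535.3902517  151.43991492   0.        ]
m [640.63276033 155.32887761   0.        ]
mtop [530.94664608 290.54169413   0.        ]
mtop [535.94762694 145.19560881   0.        ]
btn [562.15427935 212.80741924  50.        ] [563.23903757 207.7531054   50.        ]
st [ 531.90557413 -105.5052662     0.        ]
st [ 668.86507239 -100.31730065    0.        ]
```

```bash
python3 - <<'E'
from h import *
t=cv2.imread('pics/top0.png');s=cv2.imread('pics/side0.png')
def ring(im,n,x,y,z,r,col):
    a=np.linspace(0,2*np.pi,200)
    for q in a: 
        u=proj(n,(x+r*np.cos(q),y+r*np.sin(q),z)); u=np.round((u+.5)*3-.5).astype(int); cv2.circle(im,u,0,col,-1)
def box(im,n,x,y,th,hx,hy,z,col):
    c,sn=np.cos(th),np.sin(th);P=[]
    for i,j in((1,1),(1,-1),(-1,-1),(-1,1)): P.append(np.round((proj(n,(x+c*i*hx-sn*j*hy,y+sn*i*hx+c*j*hy,z))+.5)*3-.5).astype(int))
    cv2.polylines(im,[np.array(P)],True,col,1)
for n,im0 in(('top',t),('side',s)):
    im=cv2.resize(im0,None,fx=3,fy=3,interpolation=cv2.INTER_CUBIC)
    y=(0,255,255);r=(0,0,255);m=(255,0,255)
    th=np.radians(2.4)
    ring(im,n,.436,.314,.105,.0165,y);ring(im,n,.436,.314,0,.028,r);ring(im,n,.436,.314,.072,.028,m)
    ring(im,n,.430,-.187,.105,.0155,y);ring(im,n,.430,-.187,0,.034,r)
    ring(im,n,.436,-.072,.08,.029,y);ring(im,n,.436,-.072,0,.029,r)
    ring(im,n,.4307,.185,.006,.034,y);ring(im,n,.338,-.065,.08,.029,y);ring(im,n,.338,-.065,0,.029,r)
    ring(im,n,.435,.058,.082,.018,y)
    ring(im,n,.5945,-.0455,.075,.06,y);box(im,n,.5945,-.0455,th,.07,.07,0,r);box(im,n,.5945,-.0455,th,.07,.07,.06,m)
    box(im,n,.606,-.3055,th,.05,.07,.01,y);box(im,n,.5835,.213,th,.055,.07,0,r)
    ring(im,n,.4405,-.322,.031,.03,y);ring(im,n,.4405,-.322,0,.03,r)
    if n=='top': cv2.imwrite('pics/ot1.png',im[350:950,150:950]);cv2.imwrite('pics/ot2.png',im[350:950,700:1500])
    else: cv2.imwrite('pics/os1.png',im[280:880,420:1220]);cv2.imwrite('pics/os2.png',im[600:1150,420:1220])
E
```

```text
Traceback (most recent call last):
  File "h.py", line 10, in proj
    f,cx,cy,e,M=cam(n); q=M.T@(np.array(P,float)-e); return np.array([cx+f*q[0]/q[2],cy+f*q[1]/q[2]])
                ~~~^^^
  File "h.py", line 5, in cam
    p=vision.camera_params(n); f=192/np.tan(np.radians(p['fovy']/2))
ValueError: time passes only in moves, steps and waits
```

```bash
python3 - <<'E'
s=open('h.py').read()
s=s.replace("    p=vision.camera_params(n);","    p=P0[n];")
s=s.replace("def cam(n)","""P0={'side':{'fovy': 48.13886114198615, 'cx': 262.65070357681054, 'cy': 194.63533635428809, 'eye':[ 0.48590504, -0.7175856 ,  0.70918002], 'orientation':[-132.60086712,    0.18880336,   -2.730831  ]},
'top':{'fovy': 46.380010096454484, 'cx': 252.0839307030736, 'cy': 188.30253019414323, 'eye':[ 0.34551127, -0.0177411 ,  0.94808809], 'orientation':[-1.68555040e+02,  8.33354356e-02, -9.05386386e+01]}}
def cam(n)""",1)
open('h.py','w').write(s)
E
python3 - <<'E'
from h import *
def bb(n,x,y,z,r):
    a=np.linspace(0,2*np.pi,60);q=np.array([proj(n,(x+r*np.cos(k),y+r*np.sin(k),z)) for k in a]);return np.round([*q.min(0),*q.max(0)],1)
t=cv2.imread('pics/top0.png');s=cv2.imread('pics/side0.png')
print('bottle side base pred',bb('side',.436,.314,0,.028),'body',bb('side',.436,.314,.072,.028))
o=lambda b,g,r:r>b+50
for n,im,b in(('side',s,(205,90,40,60)),('top',t,(60,210,60,50))):
    c=blob(im,b,o);print(n,'bottle orange',cv2.boundingRect(c))
print('top pred',bb('top',.436,.314,0,.028),bb('top',.436,.314,.072,.028))
tl=lambda b,g,r:g>r+25
c=blob(s,(160,190,40,60),tl);print('teal side',cv2.boundingRect(c),bb('side',.338,-.065,0,.029),bb('side',.338,-.065,.08,.029))
print('flask side',bb('side',.430,-.187,0,.034),bb('side',.430,-.187,.105,.0155),'dish',bb('side',.4405,-.322,.031,.03),bb('side',.4405,-.322,0,.03))
print('plate',bb('side',.5945,-.0455,.075,.06))
for p in((.532,-.118,0),(.6615,-.112,0)):print(proj('side',p),proj('top',p))
E
```

```text
bottle side base pred [219.3 128.8 238.8 140. ] body [217.4 107.3 237.7 118.2]
side bottle orange (219, 108, 19, 31)
top bottle orange (71, 220, 35, 29)
top pred [ 82.1 223.7 108.6 250.2] [ 68.3 219.2  97.  247.9]
teal side (165, 198, 31, 45) [170.  223.9 196.3 243.3] [164.3 198.1 192.2 217.5]
flask side [206.8 263.1 240.5 290.6] [211.6 235.8 228.4 248.5] dish [209.8 313.5 244.3 344.7] [211.3 322.7 244.9 353.6]
plate [271.2 180.5 327.  218.6]
[271.88287398 248.26634022] [298.41071263 190.34378235]
[331.3783081  243.82207734] [293.94998422 132.97342876]
```

Emit:
step_arm(
  series=[
    {"x": 0.034, "y": -0.035, "z": 0, "az": -6},
    {"x": 0.068, "y": -0.07, "z": 0, "az": -12},
    {"x": 0.102, "y": -0.105, "az": -18},
    {"x": 0.136, "y": -0.14, "az": -24},
    {"x": 0.17, "y": -0.175, "az": -30},
    {"x": 0.204, "y": -0.21, "az": -37},
    {"x": 0.238, "y": -0.245, "az": -44},
    {"x": 0.262, "y": -0.285, "az": -51},
    {"x": 0.272, "y": -0.33, "az": -58},
    {"x": 0.272, "y": -0.375, "az": -65},
    {"x": 0.272, "y": -0.42, "az": -71},
    {"x": 0.272, "y": -0.465, "az": -75.3, "claw": 82},
  ],
)

```text
invalid input
```

Emit:
step_arm(
  series=[
    {"ax": 0, "ay": 0, "az": -6, "x": 0.034, "y": -0.035, "z": 0, "claw": 82},
    {"ax": 0, "ay": 0, "az": -12, "x": 0.068, "y": -0.07, "z": 0, "claw": 82},
    {"ax": 0, "ay": 0, "az": -18, "x": 0.102, "y": -0.105, "z": 0, "claw": 82},
    {"ax": 0, "ay": 0, "az": -24, "x": 0.136, "y": -0.14, "z": 0, "claw": 82},
    {"ax": 0, "ay": 0, "az": -30, "x": 0.17, "y": -0.175, "z": 0, "claw": 82},
    {"ax": 0, "ay": 0, "az": -37, "x": 0.204, "y": -0.21, "z": 0, "claw": 82},
    {"ax": 0, "ay": 0, "az": -44, "x": 0.238, "y": -0.245, "z": 0, "claw": 82},
    {"ax": 0, "ay": 0, "az": -51, "x": 0.262, "y": -0.285, "z": 0, "claw": 82},
    {"ax": 0, "ay": 0, "az": -58, "x": 0.272, "y": -0.33, "z": 0, "claw": 82},
    {"ax": 0, "ay": 0, "az": -65, "x": 0.272, "y": -0.375, "z": 0, "claw": 82},
    {"ax": 0, "ay": 0, "az": -71, "x": 0.272, "y": -0.42, "z": 0, "claw": 82},
    {"ax": 0, "ay": 0, "az": -75.3, "x": 0.272, "y": -0.465, "z": 0, "claw": 82},
  ],
)

```text
time_s: 1.3
tool_pos: [0.4361, 0.1618, 0.2302]
tool_rot: [-180.0, 0.0, 89.8]
force: [0.8, -0.3, 0.8]
grip_width: 0.0712
```

Emit:
step_arm(
  series=[
    {"ax": 0, "ay": 0, "az": 0, "x": 0, "y": -0.045, "z": 0, "claw": 82},
    {"ax": 0, "ay": 0, "az": 0, "x": 0, "y": -0.09, "z": 0, "claw": 82},
    {"ax": 0, "ay": 0, "az": 0, "x": 0, "y": -0.135, "z": 0, "claw": 82},
    {"ax": 0, "ay": 0, "az": 0, "x": 0, "y": -0.18, "z": 0, "claw": 82},
    {"ax": 0, "ay": 0, "az": 0, "x": 0, "y": -0.216, "z": -0.02, "claw": 82},
    {"ax": 0, "ay": 0, "az": 0, "x": 0, "y": -0.236, "z": -0.05, "claw": 82},
    {"ax": 0, "ay": 0, "az": 0, "x": 0, "y": -0.236, "z": -0.085, "claw": 82},
    {"ax": 0, "ay": 0, "az": 0, "x": 0, "y": -0.236, "z": -0.12, "claw": 82},
    {"ax": 0, "ay": 0, "az": 0, "x": 0, "y": -0.236, "z": -0.15, "claw": 82},
    {"ax": 0, "ay": 0, "az": 0, "x": 0, "y": -0.236, "z": -0.175, "claw": 82},
    {"ax": 0, "ay": 0, "az": 0, "x": 0, "y": -0.236, "z": -0.191, "claw": 82},
    {"ax": 0, "ay": 0, "az": 0, "x": 0, "y": -0.236, "z": -0.191, "claw": 82},
  ],
)

```text
time_s: 2.5
tool_pos: [0.4341, -0.0723, 0.0375]
tool_rot: [-179.7, 0.1, 90.0]
force: [-0.4, 0.5, 0.5]
grip_width: 0.0716
```

```bash
python3 - <<'E'
from h import *
t=grab('top','t1');s=grab('side','s1');crop(t,220,190,120,110,5,'t1c');crop(s,150,150,200,150,4,'s1c')
print(status.get_obs()['tool_pos'])
E
```

```text
[ 0.43640691 -0.072273    0.03973745]
```

View pics/s1c.png

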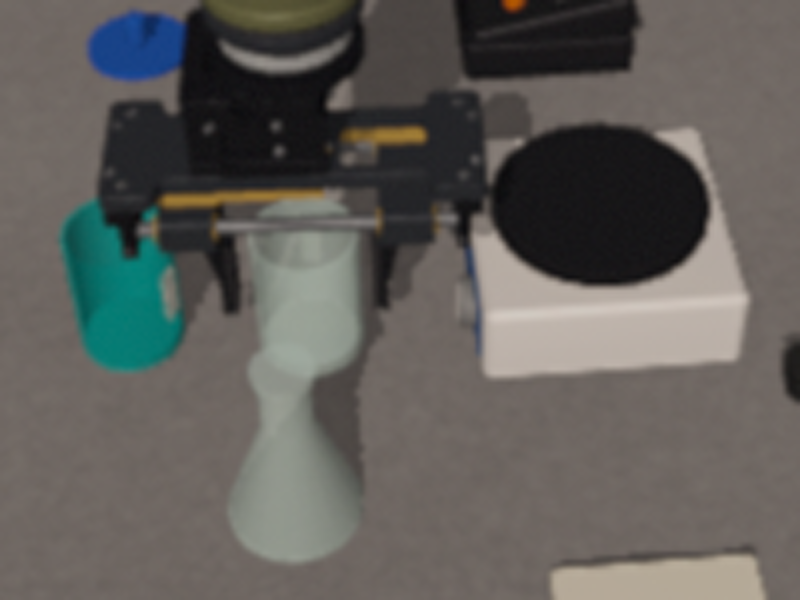

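Emit:
step_arm(
  series=[
    {"ax": 0, "ay": 0, "az": 0, "x": 0, "y": 0, "z": 0, "claw": 40},
    {"ax": 0, "ay": 0, "az": 0, "x": 0, "y": 0, "z": 0, "claw": 40},
    {"ax": 0, "ay": 0, "az": 0, "x": 0, "y": 0, "z": 0, "claw": 40},
    {"ax": 0, "ay": 0, "az": 0, "x": 0, "y": 0, "z": 0, "claw": 40},
    {"ax": 0, "ay": 0, "az": 0, "x": 0, "y": 0, "z": 0, "claw": 40},
    {"ax": 0, "ay": 0, "az": 0, "x": 0, "y": 0, "z": 0.005, "claw": 40},
    {"ax": 0, "ay": 0, "az": 0, "x": 0, "y": 0, "z": 0.015, "claw": 40},
  ],
  squeeze=12,
)

```text
time_s: 3.3
tool_pos: [0.4357, -0.0722, 0.0545]
tool_rot: [-179.9, 0.0, 90.0]
force: [-0.1, -0.2, -1.0]
grip_width: 0.0587
```

Emit:
step_arm(
  series=[
    {"ax": 0, "ay": 0, "az": 0, "x": 0, "y": 0, "z": 0.025, "claw": 40},
    {"ax": 0, "ay": 0, "az": 0, "x": 0, "y": 0, "z": 0.055, "claw": 40},
    {"ax": 0, "ay": 0, "az": 0, "x": 0, "y": 0, "z": 0.085, "claw": 40},
    {"ax": 0, "ay": 0, "az": 0, "x": 0.015, "y": 0, "z": 0.105, "claw": 40},
    {"ax": 0, "ay": 0, "az": 0, "x": 0.04, "y": 0.005, "z": 0.105, "claw": 40},
    {"ax": 0, "ay": 0, "az": 0, "x": 0.07, "y": 0.01, "z": 0.105, "claw": 40},
    {"ax": 0, "ay": 0, "az": 0, "x": 0.1, "y": 0.016, "z": 0.105, "claw": 40},
    {"ax": 0, "ay": 0, "az": 0, "x": 0.13, "y": 0.022, "z": 0.1, "claw": 40},
    {"ax": 0, "ay": 0, "az": 0, "x": 0.15, "y": 0.0265, "z": 0.09, "claw": 40},
    {"ax": 0, "ay": 0, "az": 0, "x": 0.1585, "y": 0.0265, "z": 0.08, "claw": 40},
    {"ax": 0, "ay": 0, "az": 0, "x": 0.1585, "y": 0.0265, "z": 0.07, "claw": 40},
    {"ax": 0, "ay": 0, "az": 0, "x": 0.1585, "y": 0.0265, "z": 0.068, "claw": 40},
  ],
)

```text
time_s: 4.5
tool_pos: [0.5936, -0.0458, 0.1214]
tool_rot: [-179.8, 0.0, 90.0]
force: [-0.6, 0.0, -0.2]
grip_width: 0.0587
```

```bash
python3 - <<'E'
from h import *
t=grab('top','t2');s=grab('side','s2');crop(t,200,110,140,110,5,'t2c');crop(s,220,120,160,120,5,'s2c')
o=status.get_obs();print(o['tool_pos'],o['force'])
E
```

```text
[ 0.59400721 -0.04588004  0.12249637] [-0.08335547  0.24319256 -0.41980804]
```

View pics/s2c.png

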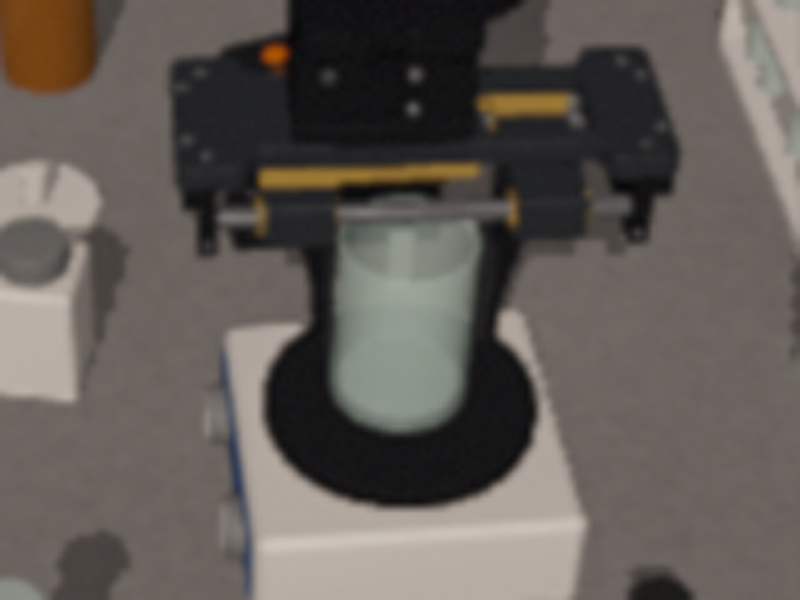

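View pics/t2c.png

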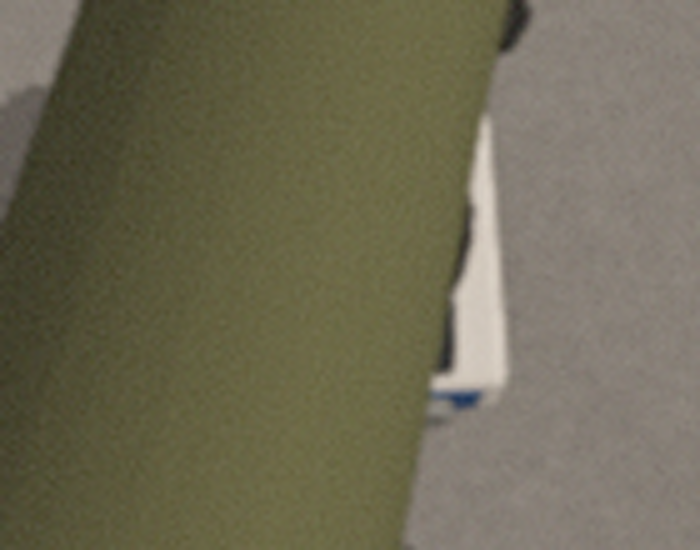

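Emit:
step_arm(
  series=[
    {"ax": 0, "ay": 0, "az": 0, "x": 0, "y": 0, "z": -0.004, "claw": 40},
    {"ax": 0, "ay": 0, "az": 0, "x": 0, "y": 0, "z": -0.006, "claw": 40},
    {"ax": 0, "ay": 0, "az": 0, "x": 0, "y": 0, "z": -0.0075, "claw": 40},
    {"ax": 0, "ay": 0, "az": 0, "x": 0, "y": 0, "z": -0.008, "claw": 40},
    {"ax": 0, "ay": 0, "az": 0, "x": 0, "y": 0, "z": -0.008, "claw": 40},
  ],
)

```text
time_s: 5.1
tool_pos: [0.5949, -0.0456, 0.1155]
tool_rot: [180.0, -0.0, 90.0]
force: [-2.4, -0.1, 4.0]
grip_width: 0.0588
```

Emit:
step_arm(
  series=[
    {"ax": 0, "ay": 0, "az": 0, "x": 0, "y": 0, "z": 0, "claw": 55},
    {"ax": 0, "ay": 0, "az": 0, "x": 0, "y": 0, "z": 0, "claw": 82},
    {"ax": 0, "ay": 0, "az": 0, "x": 0, "y": 0, "z": 0, "claw": 82},
    {"ax": 0, "ay": 0, "az": 0, "x": 0, "y": 0, "z": 0, "claw": 82},
    {"ax": 0, "ay": 0, "az": 0, "x": 0, "y": 0, "z": 0.02, "claw": 82},
    {"ax": 0, "ay": 0, "az": 0, "x": 0, "y": 0, "z": 0.055, "claw": 82},
    {"ax": 0, "ay": 0, "az": 0, "x": 0, "y": 0, "z": 0.09, "claw": 82},
    {"ax": 0, "ay": 0, "az": 0, "x": -0.02, "y": 0.03, "z": 0.09, "claw": 50},
    {"ax": 0, "ay": 0, "az": 0, "x": -0.05, "y": 0.07, "z": 0.09, "claw": 50},
    {"ax": 0, "ay": 0, "az": 0, "x": -0.075, "y": 0.11, "z": 0.09, "claw": 50},
    {"ax": 0, "ay": 0, "az": 0, "x": -0.1, "y": 0.15, "z": 0.09, "claw": 50},
    {"ax": 0, "ay": 0, "az": 0, "x": -0.125, "y": 0.19, "z": 0.09, "claw": 50},
  ],
)

```text
time_s: 6.3
tool_pos: [0.4688, 0.1458, 0.2047]
tool_rot: [180.0, -0.0, 90.0]
force: [0.8, 0.7, 0.4]
grip_width: 0.0453
```

```bash
python3 - <<'E'
from h import *
t=grab('top','t3');s=grab('side','s3');crop(t,200,90,160,120,5,'t3c');crop(s,220,120,160,120,5,'s3c')
o=status.get_obs();print(o['tool_pos'],o['force'])
E
```

```text
[0.46632102 0.15118599 0.20432074] [-0.07422243  0.68455471  0.00192551]
```

View pics/t3c.png

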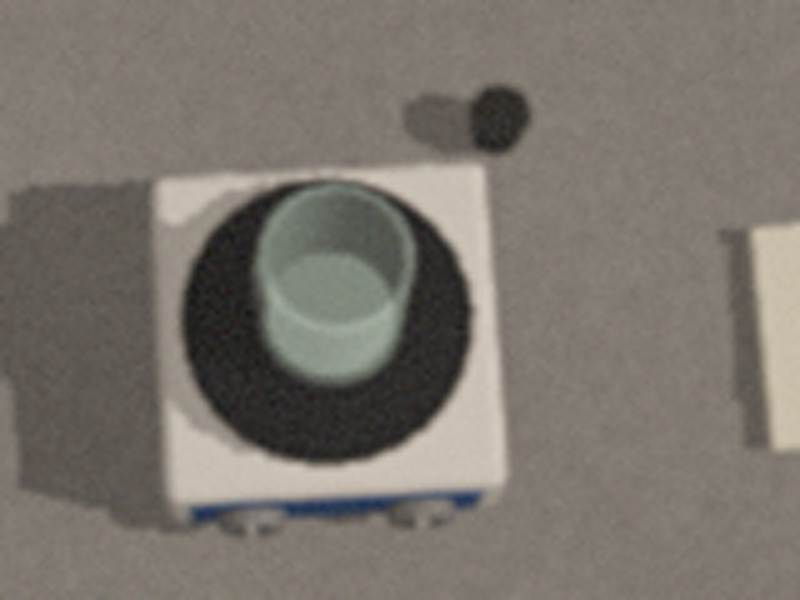

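View pics/s3c.png

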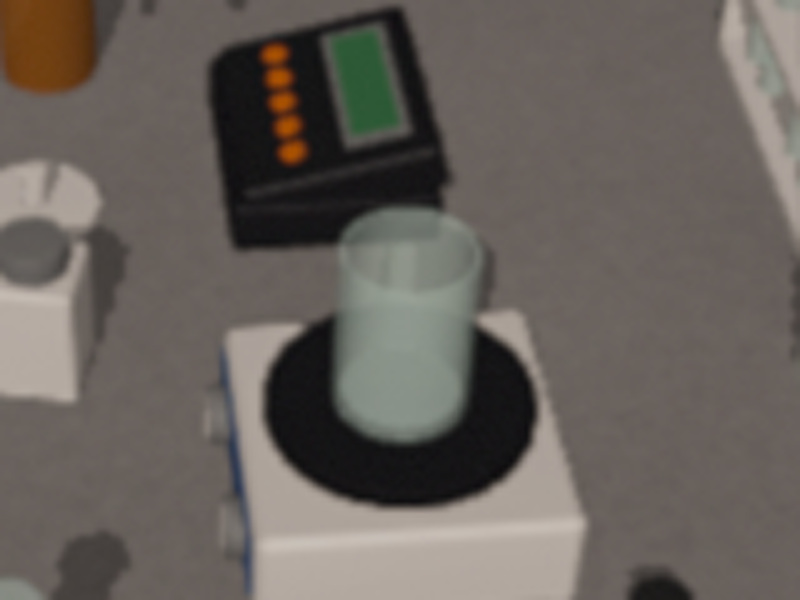

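```bash
cat >> h.py <<'E'
def cp(U,V,x0,y0,k): return (U+.5)/k-.5+x0,(V+.5)/k-.5+y0
E
python3 - <<'E'
from h import *
t=cv2.imread('pics/t3.png');s=cv2.imread('pics/s3.png')
T=lambda U,V,z:np.round(ray('top',*cp(U,V,200,90,5),z)*1000,1)[:2]
S=lambda U,V,z:np.round(ray('side',*cp(U,V,220,120,5),z)*1000,1)[:2]
print('plate top L R T B',T(182,325,.075),T(471,320,.075),T(332,180,.075),T(326,464,.075))
print('plate side L R B',S(265,398,.075),S(538,405,.075),S(405,507,.075))
print('rim top LRTB',T(257,255,.155),T(414,255,.155),T(336,183,.155),T(336,332,.155))
print('rim side LRTB',S(338,248,.155),S(483,248,.155),S(410,207,.155),S(410,297,.155))
print('base side L,R,B',S(333,390,.075),S(470,390,.075),S(402,440,.075),'top B',T(332,383,.075))
print('house top corners',[T(*q,z) for q,z in (((155,181),.06),((485,163),.06),((508,482),.06),((170,500),.06))])
print('house side corners',[S(*q,z) for q,z in (((228,328),.06),((520,312),.06),((586,522),.06),((255,545),.06))])
E
```

```text
plate top L R T B [592.   13.7] [ 592.9 -103. ] [652.8 -47.8] [534.  -43.6]
plate side L R B [537.4 -44.2] [654.1 -54.6] [ 590.3 -112.1]
rim top LRTB [595.9 -16.9] [595.3 -74.9] [623.5 -46.5] [566.2 -45.6]
rim side LRTB [566.3 -41.7] [625.2 -44.8] [598.7 -16.4] [592.1 -73.8]
base side L,R,B [567.1 -40.7] [626.2 -43.7] [593.4 -73. ] top B [567.3 -46.5]
house top corners [array([658.4,  25.3]), array([ 664.9, -112.2]), array([ 529.1, -117.6]), array([523. ,  19.2])]
house side corners [array([524.7,  19.2]), array([659.7,  23.4]), array([ 666.8, -110.1]), array([ 528.8, -116.1])]
```

Emit:
step_arm(
  series=[
    {"ax": 0, "ay": 0, "az": 0, "x": -0.02, "y": 0.02, "z": -0.01, "claw": 50},
    {"ax": 0, "ay": 0, "az": 0, "x": -0.035, "y": 0.035, "z": -0.03, "claw": 50},
    {"ax": 0, "ay": 0, "az": 0, "x": -0.039, "y": 0.0405, "z": -0.07, "claw": 50},
    {"ax": 0, "ay": 0, "az": 0, "x": -0.039, "y": 0.0405, "z": -0.11, "claw": 50},
    {"ax": 0, "ay": 0, "az": 0, "x": -0.039, "y": 0.0405, "z": -0.14, "claw": 50},
    {"ax": 0, "ay": 0, "az": 0, "x": -0.039, "y": 0.0405, "z": -0.155, "claw": 50},
    {"ax": 0, "ay": 0, "az": 0, "x": -0.039, "y": 0.0405, "z": -0.16, "claw": 50},
    {"ax": 0, "ay": 0, "az": 0, "x": -0.039, "y": 0.0405, "z": -0.16, "claw": 50},
    {"ax": 0, "ay": 0, "az": 0, "x": -0.039, "y": 0.0405, "z": -0.16, "claw": 50},
  ],
)

```text
time_s: 7.3
tool_pos: [0.432, 0.1851, 0.0455]
tool_rot: [179.9, -0.0, 90.0]
force: [0.2, 0.3, 0.0]
grip_width: 0.0437
```

```bash
python3 - <<'E'
from h import *
s=grab('side','s4');crop(s,150,100,120,90,6,'s4c');t=grab('top','t4');crop(t,110,190,120,90,6,'t4c')
o=status.get_obs();print(o['tool_pos'],o['force'])
E
```

```text
[0.431976   0.18533012 0.04574471] [ 0.24818843 -0.27001303  0.39658396]
```

View pics/s4c.png

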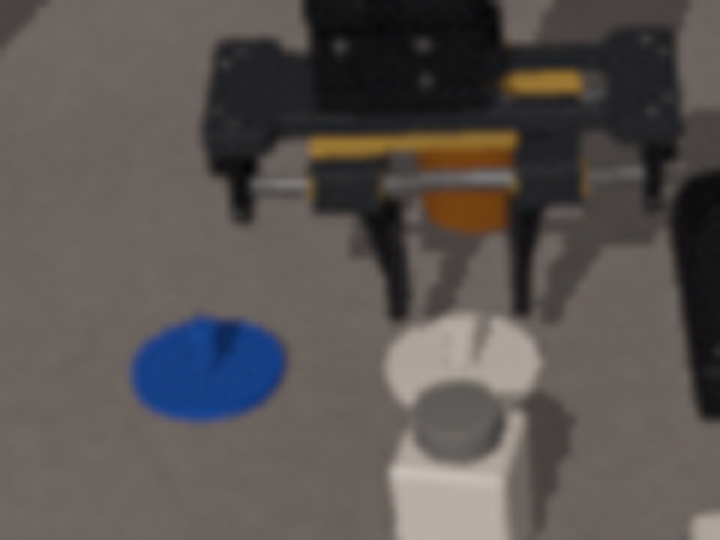

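View pics/t4c.png

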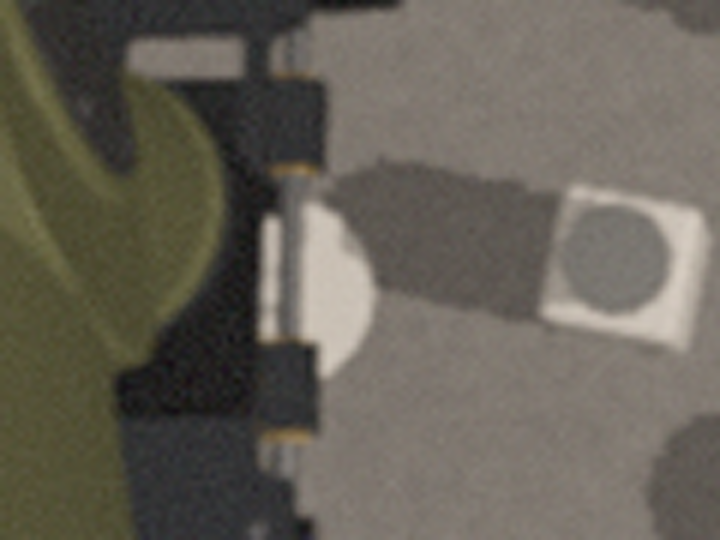

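Emit:
step_arm(
  series=[
    {"ax": 0, "ay": 0, "az": 0, "x": 0, "y": 0, "z": -0.015, "claw": 50},
    {"ax": 0, "ay": 0, "az": 0, "x": 0, "y": 0, "z": -0.024, "claw": 50},
    {"ax": 0, "ay": 0, "az": 0, "x": 0, "y": 0, "z": -0.0285, "claw": 50},
    {"ax": 0, "ay": 0, "az": 0, "x": 0, "y": 0, "z": -0.0285, "claw": 50},
    {"ax": 0, "ay": 0, "az": 0, "x": 0, "y": 0, "z": -0.0285, "claw": 5},
    {"ax": 0, "ay": 0, "az": 0, "x": 0, "y": 0, "z": -0.0285, "claw": 5},
    {"ax": 0, "ay": 0, "az": 0, "x": 0, "y": 0, "z": -0.0285, "claw": 5},
    {"ax": 0, "ay": 0, "az": 0, "x": 0, "y": 0, "z": -0.0285, "claw": 5},
    {"ax": 0, "ay": 0, "az": 0, "x": 0, "y": 0, "z": -0.0285, "claw": 5},
    {"ax": 0, "ay": 0, "az": 0, "x": 0, "y": 0, "z": -0.0285, "claw": 5},
  ],
  squeeze=15,
)

```text
time_s: 8.4
tool_pos: [0.4311, 0.185, 0.0163]
tool_rot: [180.0, -0.0, 90.0]
force: [0.1, -0.4, 0.6]
grip_width: 0.0132
```

Emit:
step_arm(
  series=[
    {"ax": 0, "ay": 0, "az": 0, "x": 0, "y": 0, "z": 0.01, "claw": 5},
    {"ax": 0, "ay": 0, "az": 0, "x": 0, "y": 0, "z": 0.035, "claw": 5},
    {"ax": 0, "ay": 0, "az": 0, "x": 0, "y": 0, "z": 0.07, "claw": 5},
    {"ax": 0, "ay": 0, "az": 0, "x": 0, "y": 0, "z": 0.11, "claw": 5},
    {"ax": 0, "ay": 0, "az": 0, "x": 0, "y": 0, "z": 0.15, "claw": 5},
    {"ax": 0, "ay": 0, "az": 0, "x": 0.01, "y": -0.015, "z": 0.18, "claw": 5},
    {"ax": 0, "ay": 0, "az": 0, "x": 0.03, "y": -0.045, "z": 0.19, "claw": 5},
    {"ax": 0, "ay": 0, "az": 0, "x": 0.055, "y": -0.08, "z": 0.19, "claw": 5},
    {"ax": 0, "ay": 0, "az": 0, "x": 0.08, "y": -0.115, "z": 0.19, "claw": 5},
    {"ax": 0, "ay": 0, "az": 0, "x": 0.105, "y": -0.15, "z": 0.19, "claw": 5},
    {"ax": 0, "ay": 0, "az": 0, "x": 0.13, "y": -0.185, "z": 0.19, "claw": 5},
    {"ax": 0, "ay": 0, "az": 0, "x": 0.15, "y": -0.21, "z": 0.19, "claw": 5},
  ],
)

```text
time_s: 9.6
tool_pos: [0.5818, -0.0282, 0.2069]
tool_rot: [179.9, 0.1, 89.9]
force: [1.0, -0.7, 0.2]
grip_width: 0.0134
```

Emit:
step_arm(
  series=[
    {"ax": 0, "ay": 0, "az": 0, "x": 0.011, "y": -0.017, "z": 0, "claw": 5},
    {"ax": 0, "ay": 0, "az": 0, "x": 0.014, "y": -0.0205, "z": -0.01, "claw": 5},
    {"ax": 0, "ay": 0, "az": 0, "x": 0.014, "y": -0.0205, "z": -0.02, "claw": 5},
    {"ax": 0, "ay": 0, "az": 0, "x": 0.014, "y": -0.0205, "z": -0.025, "claw": 5},
    {"ax": 0, "ay": 0, "az": 0, "x": 0.014, "y": -0.0205, "z": -0.028, "claw": 5},
    {"ax": 0, "ay": 0, "az": 0, "x": 0.014, "y": -0.0205, "z": -0.028, "claw": 5},
    {"ax": 0, "ay": 0, "az": 0, "x": 0.014, "y": -0.0205, "z": -0.028, "claw": 5},
  ],
)

```text
time_s: 10.3
tool_pos: [0.5949, -0.0448, 0.1783]
tool_rot: [180.0, -0.0, 90.1]
force: [0.8, 0.2, -1.5]
grip_width: 0.0133
```

```bash
python3 - <<'E'
from h import *
s=grab('side','s5');crop(s,240,120,120,90,6,'s5c');t=grab('top','t5');crop(t,200,100,130,97,6,'t5c')
o=status.get_obs();print(o['tool_pos'],o['force'],o['grip_width'])
E
```

```text
[ 0.5951461  -0.0452597   0.17856856] [ 0.44498004 -0.12123456 -0.54176003] 0.01375137282793267
```

View pics/s5c.png

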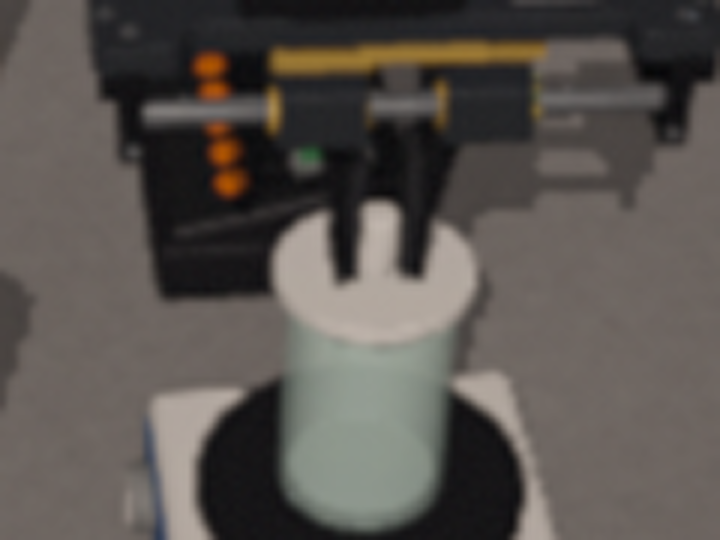

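View pics/t5c.png

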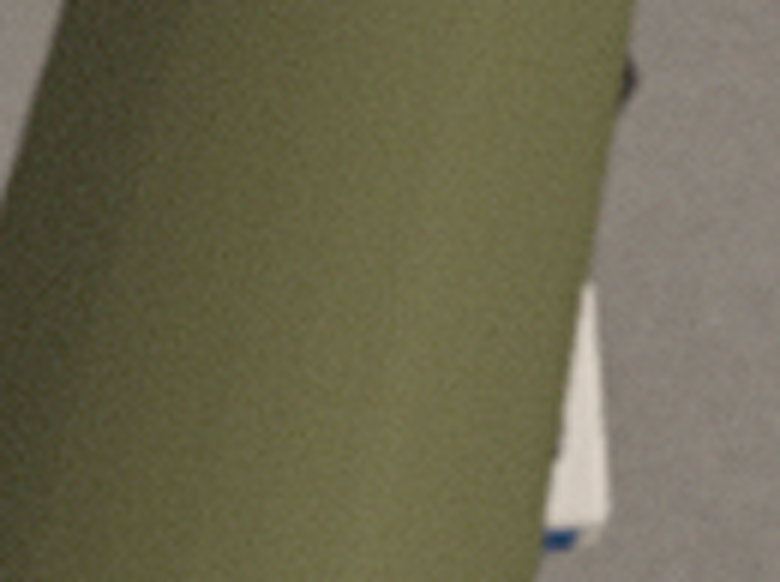

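```bash
python3 - <<'E'
from h import *
s=cv2.imread('pics/s5.png')
c=blob(s,(282,150,42,30),lambda b,g,r:(r>140)&(r>=g))
print(cv2.boundingRect(c))
S=lambda U,V,z:np.round(ray('side',*cp(U,V,240,120,6),z)*1000,1)[:2]
print(S(271,270,.1685),S(478,266,.1685),S(376,333,.1685),S(376,343,.1625))
E
```

```text
(286, 154, 33, 24)
[560.8 -43.3] [630.3 -44.8] [592.1 -77.8] [592.7 -75.8]
```

Emit:
step_arm(
  series=[
    {"ax": 0, "ay": 0, "az": 0, "x": 0, "y": -0.001, "z": -0.003, "claw": 5},
    {"ax": 0, "ay": 0, "az": 0, "x": 0, "y": -0.001, "z": -0.005, "claw": 5},
    {"ax": 0, "ay": 0, "az": 0, "x": 0, "y": -0.001, "z": -0.0065, "claw": 5},
    {"ax": 0, "ay": 0, "az": 0, "x": 0, "y": -0.001, "z": -0.0075, "claw": 5},
    {"ax": 0, "ay": 0, "az": 0, "x": 0, "y": -0.001, "z": -0.0075, "claw": 5},
  ],
)

```text
time_s: 10.9
tool_pos: [0.5951, -0.0467, 0.1713]
tool_rot: [180.0, -0.0, 90.0]
force: [-2.6, 0.4, 5.7]
grip_width: 0.0134
```

Contact, cover seated. Release and rise, then look while heading toward the flask.

Emit:
step_arm(
  series=[
    {"ax": 0, "ay": 0, "az": 0, "x": 0, "y": 0, "z": 0.0005, "claw": 25},
    {"ax": 0, "ay": 0, "az": 0, "x": 0, "y": 0, "z": 0.0005, "claw": 40},
    {"ax": 0, "ay": 0, "az": 0, "x": 0, "y": 0, "z": 0.0005, "claw": 50},
    {"ax": 0, "ay": 0, "az": 0, "x": 0, "y": 0, "z": 0.0005, "claw": 60},
    {"ax": 0, "ay": 0, "az": 0, "x": 0, "y": 0, "z": 0.02, "claw": 60},
    {"ax": 0, "ay": 0, "az": 0, "x": 0, "y": 0, "z": 0.05, "claw": 60},
    {"ax": 0, "ay": 0, "az": 0, "x": -0.015, "y": -0.015, "z": 0.065, "claw": 60},
    {"ax": 0, "ay": 0, "az": 0, "x": -0.045, "y": -0.04, "z": 0.065, "claw": 60},
    {"ax": 0, "ay": 0, "az": 0, "x": -0.08, "y": -0.07, "z": 0.06, "claw": 60},
    {"ax": 0, "ay": 0, "az": 0, "x": -0.115, "y": -0.1, "z": 0.05, "claw": 60},
    {"ax": 0, "ay": 0, "az": 0, "x": -0.145, "y": -0.125, "z": 0.03, "claw": 60},
    {"ax": 0, "ay": 0, "az": 0, "x": -0.1645, "y": -0.1395, "z": 0, "claw": 60},
  ],
)

```text
time_s: 12.1
tool_pos: [0.4294, -0.1886, 0.171]
tool_rot: [179.8, -0.1, 89.9]
force: [0.2, -1.0, -0.4]
grip_width: 0.0523
```

```bash
python3 - <<'E'
from h import *
s=grab('side','s6');crop(s,190,120,160,120,5,'s6c');t=grab('top','t6');crop(t,200,100,160,120,5,'t6c')
o=status.get_obs();print(o['tool_pos'],o['force'],o['grip_width'])
E
```

```text
[ 0.42520527 -0.18770271  0.16724942] [ 0.07221138  0.61112867 -0.43490209] 0.05182893078528712
```

View pics/s6c.png

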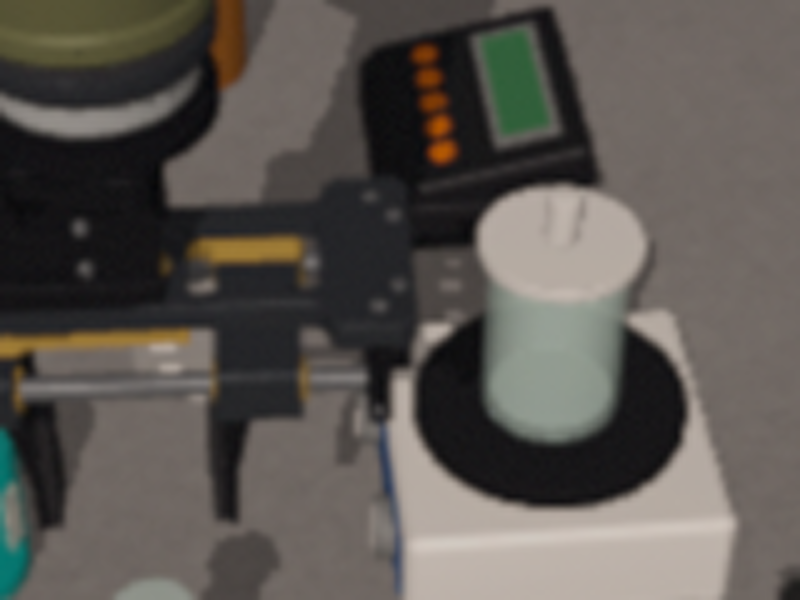

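View pics/t6c.png

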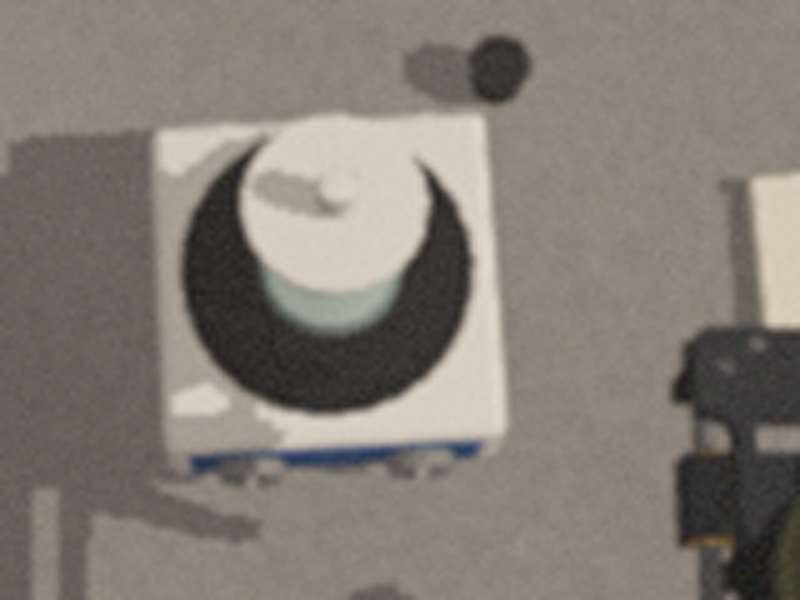

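Emit:
step_arm(
  series=[
    {"ax": 0, "ay": 0, "az": 0, "x": 0, "y": 0, "z": 0, "claw": 60},
    {"ax": 0, "ay": 0, "az": 0, "x": 0, "y": 0, "z": -0.02, "claw": 60},
    {"ax": 0, "ay": 0, "az": 0, "x": 0, "y": 0, "z": -0.045, "claw": 60},
    {"ax": 0, "ay": 0, "az": 0, "x": 0, "y": 0, "z": -0.07, "claw": 60},
    {"ax": 0, "ay": 0, "az": 0, "x": 0, "y": 0, "z": -0.09, "claw": 60},
    {"ax": 0, "ay": 0, "az": 0, "x": 0, "y": 0, "z": -0.1, "claw": 60},
    {"ax": 0, "ay": 0, "az": 0, "x": 0, "y": 0, "z": -0.1, "claw": 60},
  ],
)

```text
time_s: 12.9
tool_pos: [0.4308, -0.1857, 0.0701]
tool_rot: [-179.9, 0.1, 90.1]
force: [-0.8, 0.2, -0.3]
grip_width: 0.0518
```

```bash
python3 - <<'E'
from h import *
s=grab('side','s7');crop(s,150,190,160,120,5,'s7c')
o=status.get_obs();print(o['tool_pos'],o['force'],o['grip_width'])
E
```

```text
[ 0.43132764 -0.18602671  0.07098226] [0.32059391 0.35291555 0.23410063] 0.05177681869334926
```

View pics/s7c.png

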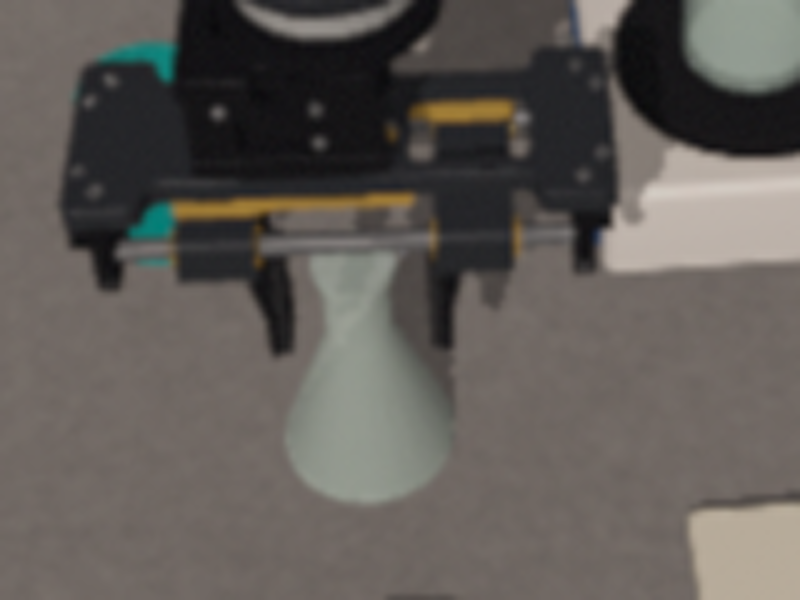

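Emit:
step_arm(
  series=[
    {"ax": 0, "ay": 0, "az": 0, "x": 0, "y": 0, "z": 0, "claw": 10},
    {"ax": 0, "ay": 0, "az": 0, "x": 0, "y": 0, "z": 0, "claw": 10},
    {"ax": 0, "ay": 0, "az": 0, "x": 0, "y": 0, "z": 0, "claw": 10},
    {"ax": 0, "ay": 0, "az": 0, "x": 0, "y": 0, "z": 0, "claw": 10},
    {"ax": 0, "ay": 0, "az": 0, "x": 0, "y": 0, "z": 0, "claw": 10},
    {"ax": 0, "ay": 0, "az": 0, "x": 0, "y": 0, "z": 0.004, "claw": 10},
    {"ax": 0, "ay": 0, "az": 0, "x": 0, "y": 0, "z": 0.012, "claw": 10},
  ],
  squeeze=18,
)

```text
time_s: 13.65
tool_pos: [0.4298, -0.186, 0.0824]
tool_rot: [-179.9, 0.0, 90.0]
force: [-0.3, 0.1, -1.9]
grip_width: 0.0294
```

```bash
python3 - <<'E'
from h import *
s=grab('side','s8');crop(s,150,190,160,120,5,'s8c')
o=status.get_obs();print(o['tool_pos'],o['force'],o['grip_width'])
E
```

```text
[ 0.43095616 -0.18642574  0.08390564] [ 1.26393354 -0.19993135 -0.53987972] 0.029221041345986923
```

View pics/s8c.png

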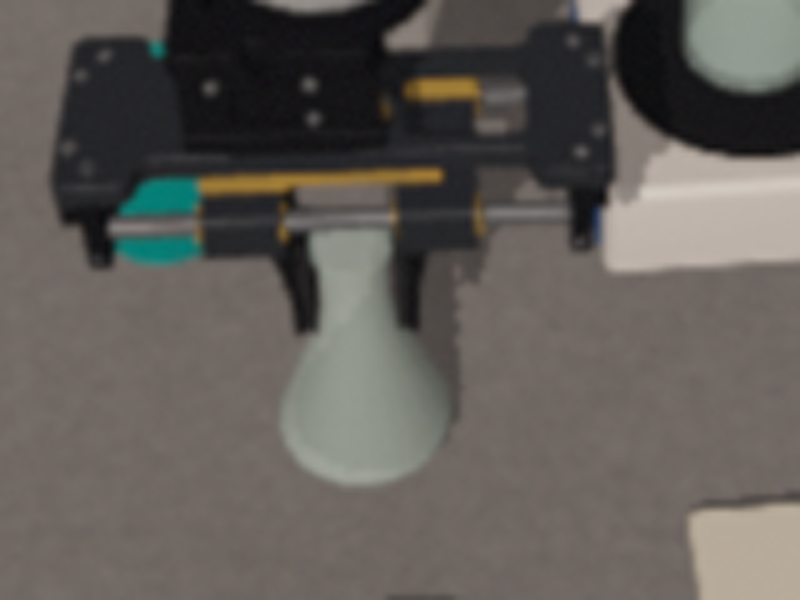

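Emit:
step_arm(
  series=[
    {"ax": 0, "ay": 0, "az": 0, "x": 0, "y": 0, "z": -0.006, "claw": 10},
    {"ax": 0, "ay": 0, "az": 0, "x": 0, "y": 0, "z": -0.01, "claw": 10},
    {"ax": 0, "ay": 0, "az": 0, "x": 0, "y": 0, "z": -0.012, "claw": 10},
    {"ax": 0, "ay": 0, "az": 0, "x": 0, "y": 0, "z": -0.012, "claw": 45},
    {"ax": 0, "ay": 0, "az": 0, "x": 0, "y": 0, "z": -0.012, "claw": 45},
    {"ax": 0, "ay": 0, "az": 0, "x": 0, "y": 0, "z": -0.007, "claw": 45},
    {"ax": 0, "ay": 0, "az": 0, "x": 0, "y": 0, "z": -0.007, "claw": 10},
    {"ax": 0, "ay": 0, "az": 0, "x": 0, "y": 0, "z": -0.007, "claw": 10},
    {"ax": 0, "ay": 0, "az": 0, "x": 0, "y": 0, "z": -0.007, "claw": 10},
    {"ax": 0, "ay": 0, "az": 0, "x": 0, "y": 0, "z": -0.007, "claw": 10},
    {"ax": 0, "ay": 0, "az": 0, "x": 0, "y": 0, "z": -0.007, "claw": 10},
  ],
)

```text
time_s: 14.8
tool_pos: [0.4303, -0.1862, 0.0756]
tool_rot: [-180.0, -0.0, 90.0]
force: [-1.7, 0.2, 2.1]
grip_width: 0.0292
```

Emit:
step_arm(
  series=[
    {"ax": 0, "ay": 0, "az": 0, "x": 0, "y": 0, "z": 0.005, "claw": 10},
    {"ax": 0, "ay": 0, "az": 0, "x": 0, "y": 0, "z": 0.02, "claw": 10},
    {"ax": 0, "ay": 0, "az": 0, "x": 0.01, "y": -0.007, "z": 0.035, "claw": 10},
    {"ax": 0, "ay": 0, "az": 0, "x": 0.035, "y": -0.024, "z": 0.04, "claw": 10},
    {"ax": 0, "ay": 0, "az": 0, "x": 0.065, "y": -0.044, "z": 0.04, "claw": 10},
    {"ax": 0, "ay": 0, "az": 0, "x": 0.095, "y": -0.064, "z": 0.04, "claw": 10},
    {"ax": 0, "ay": 0, "az": 0, "x": 0.125, "y": -0.084, "z": 0.04, "claw": 10},
    {"ax": 0, "ay": 0, "az": 0, "x": 0.152, "y": -0.103, "z": 0.04, "claw": 10},
    {"ax": 0, "ay": 0, "az": 0, "x": 0.169, "y": -0.115, "z": 0.035, "claw": 10},
    {"ax": 0, "ay": 0, "az": 0, "x": 0.176, "y": -0.1195, "z": 0.025, "claw": 10},
    {"ax": 0, "ay": 0, "az": 0, "x": 0.176, "y": -0.1195, "z": 0.018, "claw": 10},
    {"ax": 0, "ay": 0, "az": 0, "x": 0.176, "y": -0.1195, "z": 0.018, "claw": 10},
  ],
)

```text
time_s: 16.0
tool_pos: [0.6048, -0.3044, 0.0916]
tool_rot: [-179.8, -0.1, 90.0]
force: [-1.1, 0.4, -0.7]
grip_width: 0.029
```

```bash
python3 - <<'E'
from h import *
s=grab('side','s9');crop(s,240,230,160,120,5,'s9c');t=grab('top','t9');crop(t,330,110,120,90,6,'t9c')
o=status.get_obs();print(o['tool_pos'],o['force'],o['grip_width'])
E
```

```text
[ 0.60564483 -0.30466965  0.09339399] [-0.10176944  0.51998902 -0.30997048] 0.029141361957971894
```

View pics/s9c.png

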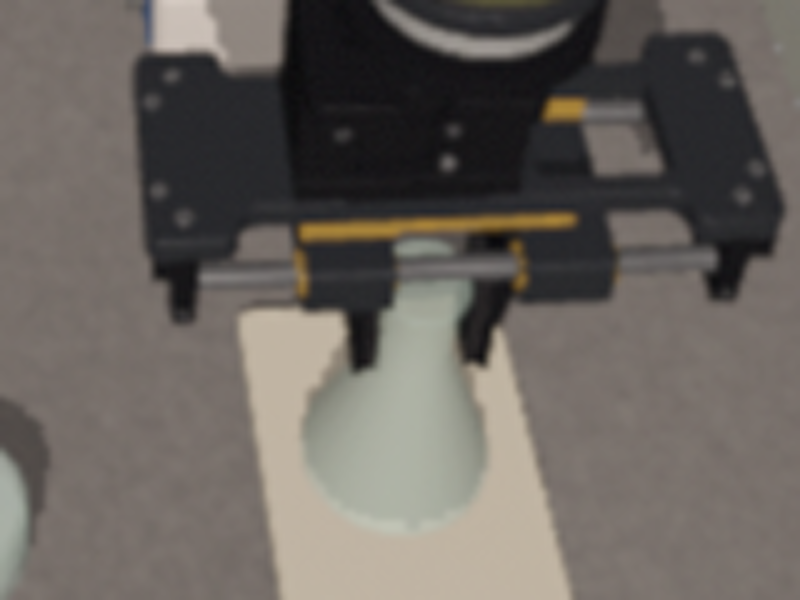

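Emit:
step_arm(
  series=[
    {"ax": 0, "ay": 0, "az": 0, "x": 0, "y": 0, "z": -0.003, "claw": 10},
    {"ax": 0, "ay": 0, "az": 0, "x": 0, "y": 0, "z": -0.005, "claw": 10},
    {"ax": 0, "ay": 0, "az": 0, "x": 0, "y": 0, "z": -0.007, "claw": 10},
    {"ax": 0, "ay": 0, "az": 0, "x": 0, "y": 0, "z": -0.0085, "claw": 10},
    {"ax": 0, "ay": 0, "az": 0, "x": 0, "y": 0, "z": -0.0085, "claw": 10},
  ],
)

```text
time_s: 16.6
tool_pos: [0.6066, -0.306, 0.0857]
tool_rot: [180.0, 0.0, 90.0]
force: [-1.5, -0.1, 2.8]
grip_width: 0.0287
```

Emit:
step_arm(
  series=[
    {"ax": 0, "ay": 0, "az": 0, "x": 0, "y": 0, "z": 0, "claw": 35},
    {"ax": 0, "ay": 0, "az": 0, "x": 0, "y": 0, "z": 0, "claw": 50},
    {"ax": 0, "ay": 0, "az": 0, "x": 0, "y": 0, "z": 0, "claw": 55},
    {"ax": 0, "ay": 0, "az": 0, "x": 0, "y": 0, "z": 0.005, "claw": 60},
    {"ax": 0, "ay": 0, "az": 0, "x": 0, "y": 0, "z": 0.025, "claw": 60},
    {"ax": 0, "ay": 0, "az": 0, "x": 0, "y": 0, "z": 0.06, "claw": 60},
    {"ax": 0, "ay": 0, "az": 0, "x": 0, "y": 0, "z": 0.1, "claw": 60},
    {"ax": 0, "ay": 0, "az": 0, "x": -0.02, "y": 0.02, "z": 0.13, "claw": 60},
    {"ax": 0, "ay": 0, "az": 0, "x": -0.045, "y": 0.05, "z": 0.14, "claw": 60},
    {"ax": 0, "ay": 0, "az": 0, "x": -0.07, "y": 0.08, "z": 0.14, "claw": 60},
    {"ax": 0, "ay": 0, "az": 0, "x": -0.1, "y": 0.115, "z": 0.14, "claw": 60},
    {"ax": 0, "ay": 0, "az": 0, "x": -0.13, "y": 0.15, "z": 0.14, "claw": 60},
  ],
)

```text
time_s: 17.8
tool_pos: [0.4754, -0.1549, 0.2246]
tool_rot: [-180.0, 0.1, 90.0]
force: [-0.4, 1.3, 0.3]
grip_width: 0.0522
```

```bash
python3 - <<'E'
from h import *
s=grab('side','sa');crop(s,220,200,160,160,4,'sac');t=grab('top','ta');crop(t,330,80,130,115,5,'tac')
o=status.get_obs();print(o['tool_pos'],o['force'],o['grip_width'])
E
```

```text
[ 0.47380155 -0.14981856  0.22546249] [0.41681417 0.99500914 0.68233713] 0.052123477403468836
```

View pics/sac.png

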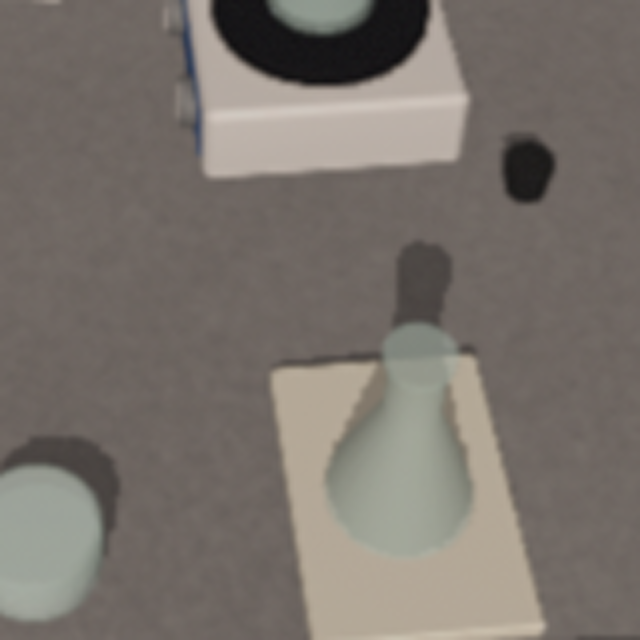

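View pics/tac.png

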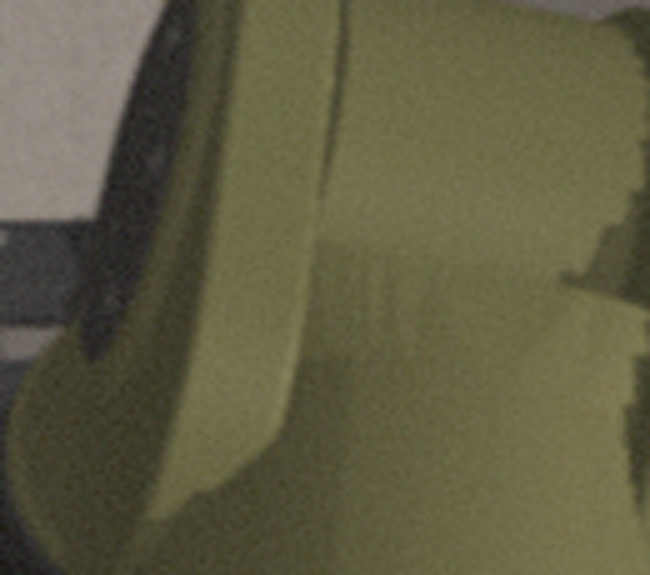

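Emit:
step_arm(
  series=[
    {"ax": 0, "ay": 0, "az": 0, "x": -0.005, "y": 0.045, "z": 0, "claw": 92},
    {"ax": 0, "ay": 0, "az": 0, "x": -0.01, "y": 0.09, "z": 0, "claw": 92},
    {"ax": 0, "ay": 0, "az": 0, "x": -0.015, "y": 0.135, "z": 0, "claw": 92},
    {"ax": 0, "ay": 0, "az": 0, "x": -0.02, "y": 0.18, "z": 0, "claw": 92},
    {"ax": 0, "ay": 0, "az": 0, "x": -0.025, "y": 0.225, "z": 0, "claw": 92},
    {"ax": 0, "ay": 0, "az": 0, "x": -0.03, "y": 0.27, "z": 0, "claw": 92},
    {"ax": 0, "ay": 0, "az": 0, "x": -0.035, "y": 0.315, "z": 0, "claw": 92},
    {"ax": 0, "ay": 0, "az": 0, "x": -0.037, "y": 0.36, "z": 0, "claw": 92},
    {"ax": 0, "ay": 0, "az": 0, "x": -0.039, "y": 0.405, "z": 0, "claw": 92},
    {"ax": 0, "ay": 0, "az": 0, "x": -0.039, "y": 0.445, "z": 0, "claw": 92},
    {"ax": 0, "ay": 0, "az": 0, "x": -0.039, "y": 0.4695, "z": 0, "claw": 92},
    {"ax": 0, "ay": 0, "az": 0, "x": -0.039, "y": 0.4695, "z": -0.03, "claw": 92},
  ],
)

```text
time_s: 19.1
tool_pos: [0.4392, 0.3201, 0.1978]
tool_rot: [179.7, -0.3, 90.4]
force: [-0.1, 0.1, 0.2]
grip_width: 0.0804
```

```bash
python3 - <<'E'
from h import *
s=grab('side','sb');crop(s,160,60,160,120,5,'sbc');t=grab('top','tb');crop(t,330,100,120,100,6,'tbc')
o=status.get_obs();print(o['tool_pos'],o['tool_rot'],o['grip_width'],o['qpos'])
E
```

```text
[0.43612115 0.3128468  0.19151139] [-179.74001735    0.32040286   90.08469777] 0.08007824017097441 [-63.30910654   6.26396051  26.64722901 102.92297584  -2.84433685
  71.89518044 -35.81140059]
```

View pics/tbc.png

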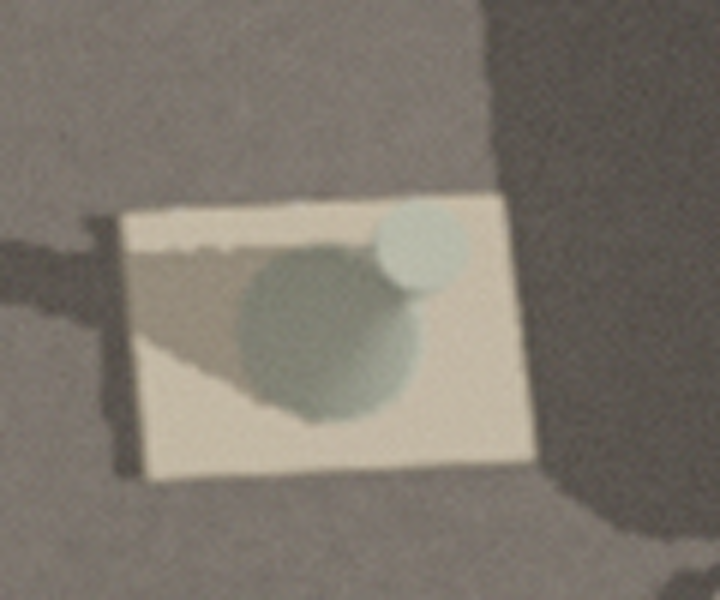

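View pics/sbc.png

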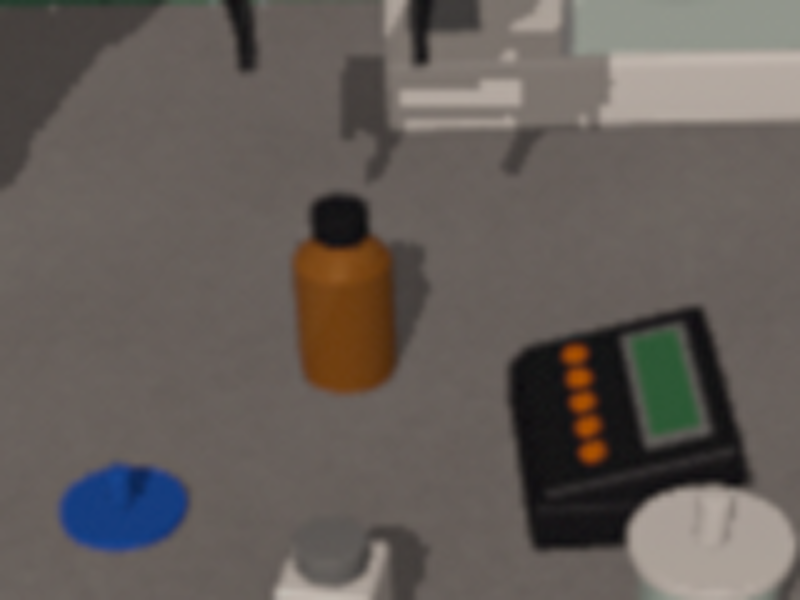

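Emit:
step_arm(
  series=[
    {"ax": 0, "ay": 0, "az": 0, "x": 0, "y": 0, "z": 0, "claw": 92},
    {"ax": 0, "ay": 0, "az": 0, "x": 0, "y": 0, "z": -0.02, "claw": 92},
    {"ax": 0, "ay": 0, "az": 0, "x": 0, "y": 0, "z": -0.05, "claw": 92},
    {"ax": 0, "ay": 0, "az": 0, "x": 0, "y": 0, "z": -0.08, "claw": 92},
    {"ax": 0, "ay": 0, "az": 0, "x": 0, "y": 0, "z": -0.11, "claw": 92},
    {"ax": 0, "ay": 0, "az": 0, "x": 0, "y": 0, "z": -0.13, "claw": 92},
    {"ax": 0, "ay": 0, "az": 0, "x": 0, "y": 0, "z": -0.142, "claw": 92},
    {"ax": 0, "ay": 0, "az": 0, "x": 0, "y": 0, "z": -0.146, "claw": 92},
    {"ax": 0, "ay": 0, "az": 0, "x": 0, "y": 0, "z": -0.146, "claw": 92},
  ],
)

```text
time_s: 20.1
tool_pos: [0.4382, 0.3139, 0.0498]
tool_rot: [180.0, -0.0, 90.0]
force: [-0.7, -0.2, 1.1]
grip_width: 0.08
```

```bash
python3 - <<'E'
from h import *
s=grab('side','sc');crop(s,160,60,160,120,5,'scc')
o=status.get_obs();print(o['tool_pos'],o['force'],o['grip_width'])
E
```

```text
[0.43844657 0.31418611 0.05027443] [-0.06012856 -0.34781266  0.41796926] 0.08027630035765666
```

View pics/scc.png

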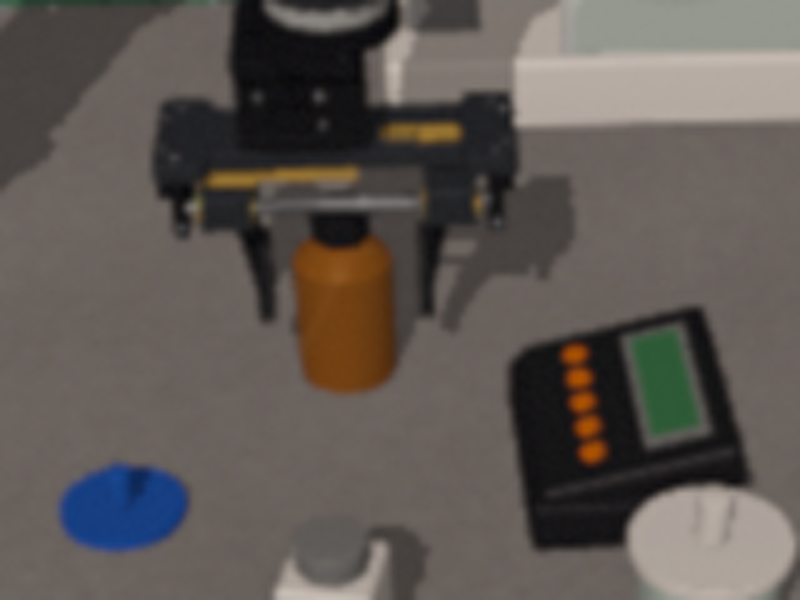

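Emit:
step_arm(
  series=[
    {"ax": 0, "ay": 0, "az": 0, "x": 0, "y": 0, "z": 0, "claw": 40},
    {"ax": 0, "ay": 0, "az": 0, "x": 0, "y": 0, "z": 0, "claw": 40},
    {"ax": 0, "ay": 0, "az": 0, "x": 0, "y": 0, "z": 0, "claw": 40},
    {"ax": 0, "ay": 0, "az": 0, "x": 0, "y": 0, "z": 0, "claw": 40},
    {"ax": 0, "ay": 0, "az": 0, "x": 0, "y": 0, "z": 0, "claw": 40},
    {"ax": 0, "ay": 0, "az": 0, "x": 0, "y": 0, "z": 0.005, "claw": 40},
    {"ax": 0, "ay": 0, "az": 0, "x": 0, "y": 0, "z": 0.02, "claw": 40},
    {"ax": 0, "ay": 0, "az": 0, "x": 0, "y": 0, "z": 0.045, "claw": 40},
    {"ax": 0, "ay": 0, "az": 0, "x": 0, "y": 0, "z": 0.075, "claw": 40},
    {"ax": 0, "ay": 0, "az": 0, "x": 0, "y": 0, "z": 0.1, "claw": 40},
    {"ax": 0, "ay": 0, "az": 0, "x": 0, "y": 0, "z": 0.115, "claw": 40},
    {"ax": 0, "ay": 0, "az": 0, "x": 0, "y": 0, "z": 0.12, "claw": 40},
  ],
  squeeze=28,
)

```text
time_s: 21.35
tool_pos: [0.4384, 0.3144, 0.1713]
tool_rot: [179.9, -0.1, 90.0]
force: [0.3, 0.5, -2.7]
grip_width: 0.0551
```

Emit:
step_arm(
  series=[
    {"ax": 0, "ay": 0, "az": 0, "x": 0, "y": -0.015, "z": 0, "claw": 40},
    {"ax": 0, "ay": 0, "az": 0, "x": 0, "y": -0.045, "z": 0, "claw": 40},
    {"ax": 0, "ay": 0, "az": 0, "x": 0, "y": -0.085, "z": 0, "claw": 40},
    {"ax": 0, "ay": 0, "az": 0, "x": 0, "y": -0.125, "z": 0, "claw": 40},
    {"ax": 0, "ay": 0, "az": 0, "x": 0, "y": -0.165, "z": 0, "claw": 40},
    {"ax": 0, "ay": 0, "az": 0, "x": 0, "y": -0.205, "z": 0, "claw": 40},
    {"ax": 0, "ay": 0, "az": 0, "x": 0, "y": -0.245, "z": 0, "claw": 40},
    {"ax": 0, "ay": 0, "az": 0, "x": 0, "y": -0.285, "z": 0, "claw": 40},
    {"ax": 0, "ay": 0, "az": 0, "x": 0, "y": -0.325, "z": 0, "claw": 40},
    {"ax": 0, "ay": 0, "az": 0, "x": 0, "y": -0.365, "z": 0, "claw": 40},
    {"ax": 0, "ay": 0, "az": 0, "x": 0, "y": -0.405, "z": 0, "claw": 40},
    {"ax": 0, "ay": 0, "az": 0, "x": 0.005, "y": -0.44, "z": 0, "claw": 40},
  ],
)

```text
time_s: 22.55
tool_pos: [0.4398, -0.1289, 0.1674]
tool_rot: [-179.8, -0.1, 89.9]
force: [0.1, 0.1, -2.6]
grip_width: 0.0552
```

Emit:
step_arm(
  series=[
    {"ax": 0, "ay": 0, "az": 0, "x": 0.015, "y": -0.03, "z": 0, "claw": 40},
    {"ax": 0, "ay": 0, "az": 0, "x": 0.04, "y": -0.045, "z": 0, "claw": 40},
    {"ax": 0, "ay": 0, "az": 0, "x": 0.075, "y": -0.0495, "z": 0, "claw": 40},
    {"ax": 0, "ay": 0, "az": 0, "x": 0.11, "y": -0.0495, "z": 0, "claw": 40},
    {"ax": 0, "ay": 0, "az": 0, "x": 0.14, "y": -0.0495, "z": -0.01, "claw": 40},
    {"ax": 0, "ay": 0, "az": 0, "x": 0.155, "y": -0.0495, "z": -0.03, "claw": 40},
    {"ax": 0, "ay": 0, "az": 0, "x": 0.158, "y": -0.0495, "z": -0.055, "claw": 40},
    {"ax": 0, "ay": 0, "az": 0, "x": 0.158, "y": -0.0495, "z": -0.08, "claw": 40},
    {"ax": 0, "ay": 0, "az": 0, "x": 0.158, "y": -0.0495, "z": -0.1, "claw": 40},
    {"ax": 0, "ay": 0, "az": 0, "x": 0.158, "y": -0.0495, "z": -0.11, "claw": 40},
    {"ax": 0, "ay": 0, "az": 0, "x": 0.158, "y": -0.0495, "z": -0.112, "claw": 40},
    {"ax": 0, "ay": 0, "az": 0, "x": 0.158, "y": -0.0495, "z": -0.112, "claw": 40},
  ],
)

```text
time_s: 23.75
tool_pos: [0.6, -0.1761, 0.0571]
tool_rot: [-180.0, 0.0, 90.0]
force: [-0.3, -0.4, -1.7]
grip_width: 0.0553
```

```bash
python3 - <<'E'
from h import *
s=grab('side','sd');crop(s,220,180,160,120,5,'sdc')
o=status.get_obs();print(o['tool_pos'],o['force'],o['grip_width'])
E
```

```text
[ 0.60066089 -0.17614333  0.05779053] [ 1.19936264 -0.35811186 -2.25080161] 0.05562950623003592
```

View pics/sdc.png

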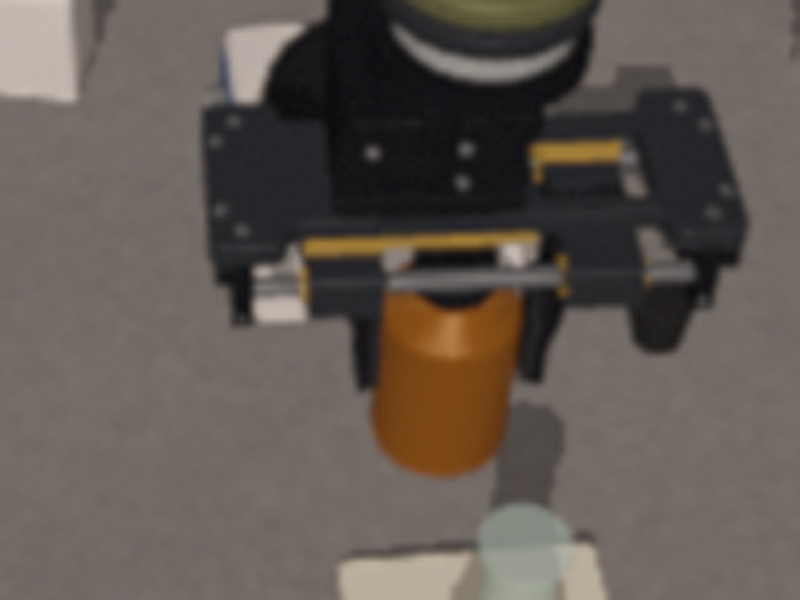

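Bottle upright, about 7.5 mm above the bench; lower it.

Emit:
step_arm(
  series=[
    {"ax": 0, "ay": 0, "az": 0, "x": 0, "y": 0, "z": -0.003, "claw": 40},
    {"ax": 0, "ay": 0, "az": 0, "x": 0, "y": 0, "z": -0.005, "claw": 40},
    {"ax": 0, "ay": 0, "az": 0, "x": 0, "y": 0, "z": -0.007, "claw": 40},
    {"ax": 0, "ay": 0, "az": 0, "x": 0, "y": 0, "z": -0.008, "claw": 40},
    {"ax": 0, "ay": 0, "az": 0, "x": 0, "y": 0, "z": -0.008, "claw": 40},
  ],
)

```text
time_s: 24.3
tool_pos: [0.6006, -0.1755, 0.0495]
tool_rot: [180.0, -0.0, 90.1]
force: [-0.8, 0.9, 2.7]
grip_width: 0.0554
```

Emit:
step_arm(
  series=[
    {"ax": 0, "ay": 0, "az": 0, "x": 0, "y": 0, "z": 0, "claw": 75},
    {"ax": 0, "ay": 0, "az": 0, "x": 0, "y": 0, "z": 0, "claw": 88},
    {"ax": 0, "ay": 0, "az": 0, "x": 0, "y": 0, "z": 0, "claw": 88},
    {"ax": 0, "ay": 0, "az": 0, "x": 0, "y": 0, "z": 0.02, "claw": 88},
    {"ax": 0, "ay": 0, "az": 0, "x": 0, "y": 0, "z": 0.055, "claw": 88},
    {"ax": 0, "ay": 0, "az": 0, "x": 0, "y": 0, "z": 0.1, "claw": 88},
    {"ax": 0, "ay": 0, "az": 0, "x": -0.02, "y": 0.02, "z": 0.14, "claw": 88},
    {"ax": 0, "ay": 0, "az": 0, "x": -0.045, "y": 0.045, "z": 0.17, "claw": 88},
    {"ax": 0, "ay": 0, "az": -3, "x": -0.075, "y": 0.075, "z": 0.18, "claw": 88},
    {"ax": 0, "ay": 0, "az": -6, "x": -0.105, "y": 0.11, "z": 0.18, "claw": 88},
    {"ax": 0, "ay": 0, "az": -9, "x": -0.135, "y": 0.145, "z": 0.18, "claw": 88},
    {"ax": 0, "ay": 0, "az": -11, "x": -0.155, "y": 0.185, "z": 0.17, "claw": 88},
  ],
)

```text
time_s: 25.5
tool_pos: [0.4482, 0.0045, 0.2213]
tool_rot: [179.8, -0.2, 78.8]
force: [1.3, 1.0, -1.1]
grip_width: 0.0769
```

Emit:
step_arm(
  series=[
    {"ax": 0, "ay": 0, "az": 0, "x": -0.01, "y": 0.03, "z": -0.01, "claw": 88},
    {"ax": 0, "ay": 0, "az": 0, "x": -0.011, "y": 0.049, "z": -0.03, "claw": 88},
    {"ax": 0, "ay": 0, "az": 0, "x": -0.011, "y": 0.049, "z": -0.06, "claw": 88},
    {"ax": 0, "ay": 0, "az": 0, "x": -0.011, "y": 0.049, "z": -0.09, "claw": 88},
    {"ax": 0, "ay": 0, "az": 0, "x": -0.011, "y": 0.049, "z": -0.11, "claw": 88},
    {"ax": 0, "ay": 0, "az": 0, "x": -0.011, "y": 0.049, "z": -0.12, "claw": 88},
    {"ax": 0, "ay": 0, "az": 0, "x": -0.011, "y": 0.049, "z": -0.12, "claw": 88},
  ],
)

```text
time_s: 26.2
tool_pos: [0.4365, 0.053, 0.0992]
tool_rot: [-179.9, 0.1, 79.0]
force: [0.1, -0.8, -0.1]
grip_width: 0.0764
```

```bash
python3 - <<'E'
from h import *
s=grab('side','se');crop(s,180,120,160,120,5,'sec');t=grab('top','te');crop(t,170,180,120,90,6,'tec');crop(t,240,90,180,120,4,'ted')
o=status.get_obs();print(o['tool_pos'],o['tool_rot'],o['force'],o['grip_width'])
E
```

```text
[0.43792417 0.05346388 0.10083532] [ 1.79939426e+02 -2.47174801e-02  7.90222058e+01] [-0.15387303 -0.04702982 -0.17881244] 0.07652106222691682
```

View pics/sec.png

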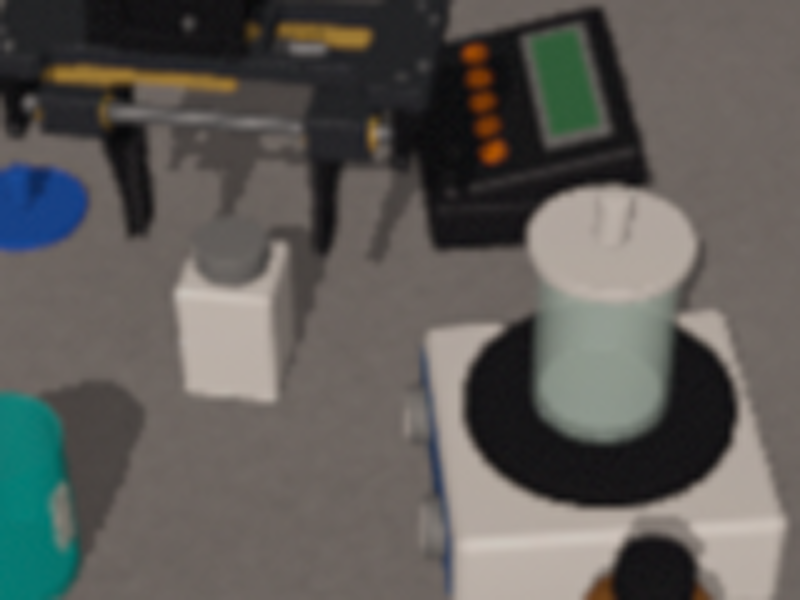

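View pics/tec.png

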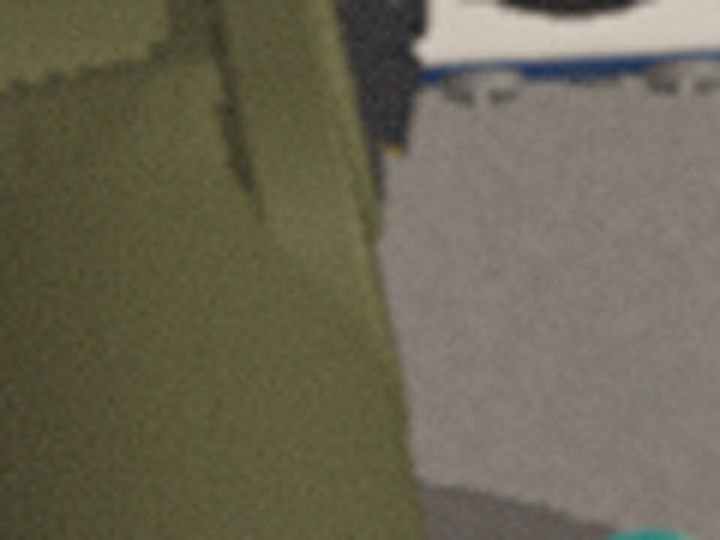

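View pics/ted.png

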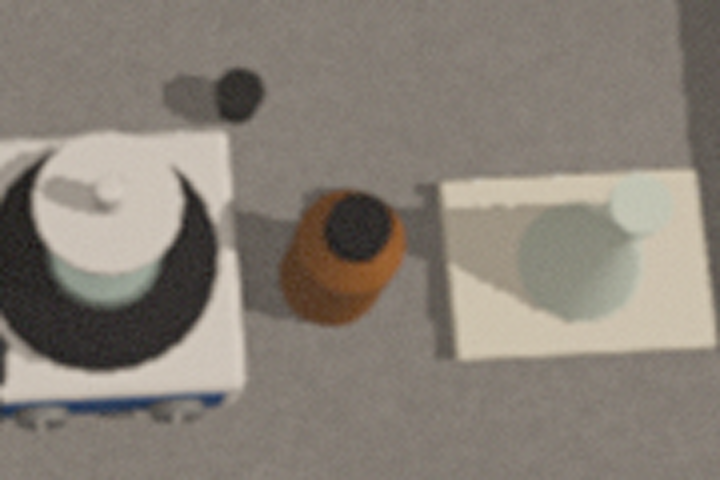

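Emit:
step_arm(
  series=[
    {"ax": 0, "ay": 0, "az": 0, "x": -0.0025, "y": 0.005, "z": 0, "claw": 88},
    {"ax": 0, "ay": 0, "az": 0, "x": -0.0025, "y": 0.005, "z": -0.02, "claw": 88},
    {"ax": 0, "ay": 0, "az": 0, "x": -0.0025, "y": 0.005, "z": -0.045, "claw": 88},
    {"ax": 0, "ay": 0, "az": 0, "x": -0.0025, "y": 0.005, "z": -0.06, "claw": 88},
    {"ax": 0, "ay": 0, "az": 0, "x": -0.0025, "y": 0.005, "z": -0.068, "claw": 88},
    {"ax": 0, "ay": 0, "az": 0, "x": -0.0025, "y": 0.005, "z": -0.068, "claw": 88},
    {"ax": 0, "ay": 0, "az": 0, "x": -0.0025, "y": 0.005, "z": -0.068, "claw": 88},
  ],
)

```text
time_s: 27.0
tool_pos: [0.4355, 0.0588, 0.0329]
tool_rot: [179.9, -0.0, 79.0]
force: [1.1, 0.3, 0.1]
grip_width: 0.0765
```

```bash
python3 - <<'E'
from h import *
s=grab('side','sf');crop(s,160,120,160,120,5,'sfc')
o=status.get_obs();print(o['tool_pos'],o['tool_rot'],o['force'],o['grip_width'])
E
```

```text
[0.43560325 0.05884019 0.03301404] [ 1.79921619e+02 -7.14957664e-02  7.90477948e+01] [-0.18931424  0.06802569  0.53312986] 0.07620959387679917
```

View pics/sfc.png

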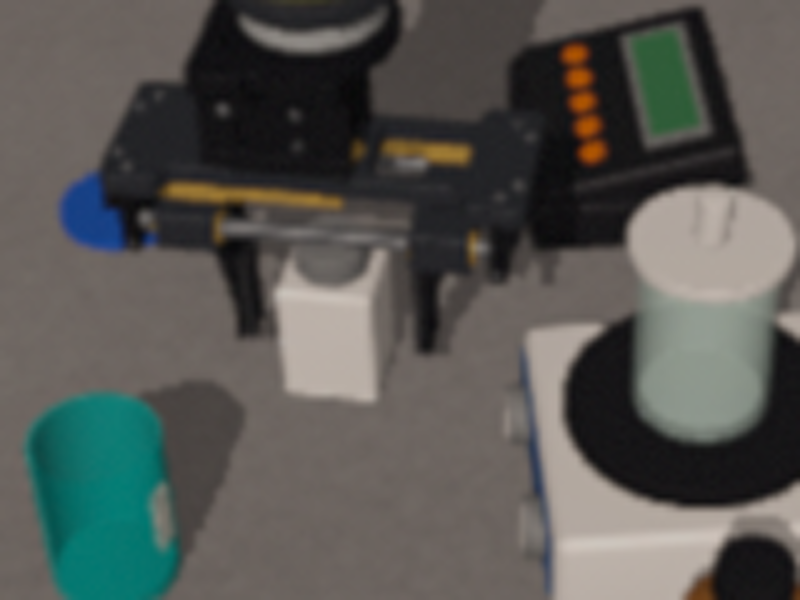

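Emit:
step_arm(
  series=[
    {"ax": 0, "ay": 0, "az": 0, "x": 0, "y": 0, "z": 0, "claw": 30},
    {"ax": 0, "ay": 0, "az": 0, "x": 0, "y": 0, "z": 0, "claw": 30},
    {"ax": 0, "ay": 0, "az": 0, "x": 0, "y": 0, "z": 0, "claw": 30},
    {"ax": 0, "ay": 0, "az": 0, "x": 0, "y": 0, "z": 0, "claw": 30},
    {"ax": 0, "ay": 0, "az": 0, "x": 0, "y": 0, "z": 0, "claw": 30},
    {"ax": 0, "ay": 0, "az": 0, "x": 0, "y": 0, "z": 0, "claw": 30},
    {"ax": 0, "ay": 0, "az": 0, "x": 0, "y": 0, "z": 0.005, "claw": 30},
    {"ax": 0, "ay": 0, "az": 0, "x": 0, "y": 0, "z": 0.02, "claw": 30},
    {"ax": 0, "ay": 0, "az": 0, "x": 0, "y": 0, "z": 0.035, "claw": 30},
    {"ax": 0, "ay": 0, "az": 0, "x": 0, "y": 0, "z": 0.04, "claw": 30},
  ],
  squeeze=18,
)

```text
time_s: 28.05
tool_pos: [0.4356, 0.0587, 0.0733]
tool_rot: [179.9, -0.1, 79.0]
force: [0.1, -0.1, -1.1]
grip_width: 0.0459
```

Emit:
step_arm(
  series=[
    {"ax": 0, "ay": 0, "az": 2, "x": 0.01, "y": 0.004, "z": 0, "claw": 30},
    {"ax": 0, "ay": 0, "az": 4, "x": 0.03, "y": 0.01, "z": 0, "claw": 30},
    {"ax": 0, "ay": 0, "az": 6, "x": 0.055, "y": 0.016, "z": 0, "claw": 30},
    {"ax": 0, "ay": 0, "az": 8, "x": 0.08, "y": 0.022, "z": 0, "claw": 30},
    {"ax": 0, "ay": 0, "az": 10, "x": 0.105, "y": 0.0255, "z": 0, "claw": 30},
    {"ax": 0, "ay": 0, "az": 12, "x": 0.13, "y": 0.0255, "z": 0, "claw": 30},
    {"ax": 0, "ay": 0, "az": 13.5, "x": 0.146, "y": 0.0255, "z": -0.005, "claw": 30},
    {"ax": 0, "ay": 0, "az": 13.5, "x": 0.1535, "y": 0.0255, "z": -0.018, "claw": 30},
    {"ax": 0, "ay": 0, "az": 13.5, "x": 0.1535, "y": 0.0255, "z": -0.028, "claw": 30},
    {"ax": 0, "ay": 0, "az": 13.5, "x": 0.1535, "y": 0.0255, "z": -0.032, "claw": 30},
    {"ax": 0, "ay": 0, "az": 13.5, "x": 0.1535, "y": 0.0255, "z": -0.032, "claw": 30},
  ],
)

```text
time_s: 29.15
tool_pos: [0.5868, 0.0839, 0.0391]
tool_rot: [-179.9, 0.0, 92.5]
force: [-0.5, -0.5, -1.6]
grip_width: 0.0461
```

```bash
python3 - <<'E'
from h import *
s=grab('side','sg');crop(s,220,100,160,120,5,'sgc')
o=status.get_obs();print(o['tool_pos'],o['tool_rot'],o['force'],o['grip_width'])
E
```

```text
[0.58740704 0.08400201 0.03978928] [-1.79940949e+02 -1.81549750e-03  9.25446115e+01] [0.43617775 0.75431766 0.23684192] 0.045907494200971795
```

View pics/sgc.png

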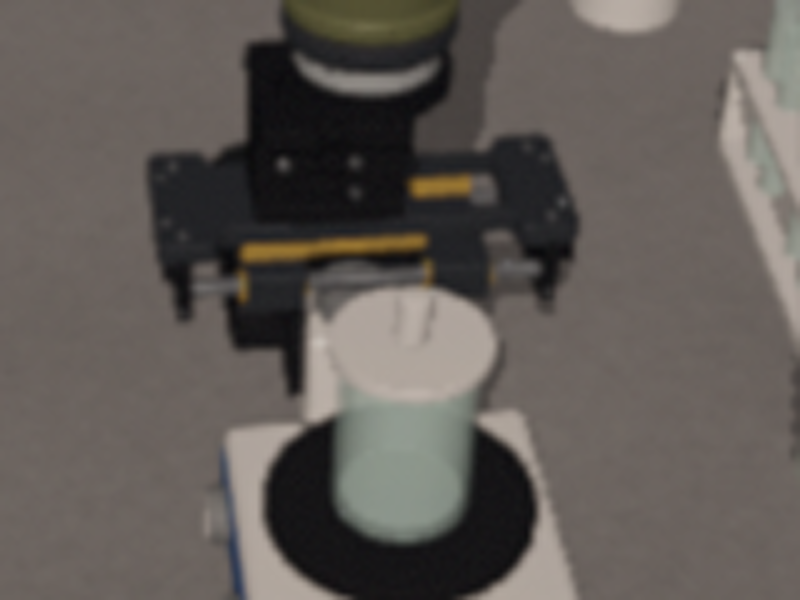

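Emit:
step_arm(
  series=[
    {"ax": 0, "ay": 0, "az": 0, "x": 0.001, "y": 0.0005, "z": -0.003, "claw": 30},
    {"ax": 0, "ay": 0, "az": 0, "x": 0.001, "y": 0.0005, "z": -0.005, "claw": 30},
    {"ax": 0, "ay": 0, "az": 0, "x": 0.001, "y": 0.0005, "z": -0.0065, "claw": 30},
    {"ax": 0, "ay": 0, "az": 0, "x": 0.001, "y": 0.0005, "z": -0.0078, "claw": 30},
    {"ax": 0, "ay": 0, "az": 0, "x": 0.001, "y": 0.0005, "z": -0.0078, "claw": 30},
  ],
)

```text
time_s: 29.7
tool_pos: [0.5893, 0.0845, 0.0323]
tool_rot: [180.0, -0.0, 92.5]
force: [1.1, -0.2, -1.2]
grip_width: 0.0457
```

Emit:
step_arm(
  series=[
    {"ax": 0, "ay": 0, "az": 0, "x": 0, "y": 0, "z": -0.0005, "claw": 30},
    {"ax": 0, "ay": 0, "az": 0, "x": 0, "y": 0, "z": -0.001, "claw": 30},
    {"ax": 0, "ay": 0, "az": 0, "x": 0, "y": 0, "z": -0.001, "claw": 30},
  ],
)

```text
time_s: 30.0
tool_pos: [0.5893, 0.0845, 0.0322]
tool_rot: [-180.0, -0.0, 92.5]
force: [-2.5, -0.3, 6.5]
grip_width: 0.0462
```

Contact. Release, rise, retreat.

Emit:
step_arm(
  series=[
    {"ax": 0, "ay": 0, "az": 0, "x": 0, "y": 0, "z": 0.001, "claw": 60},
    {"ax": 0, "ay": 0, "az": 0, "x": 0, "y": 0, "z": 0.001, "claw": 75},
    {"ax": 0, "ay": 0, "az": 0, "x": 0, "y": 0, "z": 0.001, "claw": 75},
    {"ax": 0, "ay": 0, "az": 0, "x": 0, "y": 0, "z": 0.02, "claw": 75},
    {"ax": 0, "ay": 0, "az": 0, "x": 0, "y": 0, "z": 0.05, "claw": 75},
    {"ax": 0, "ay": 0, "az": 0, "x": 0, "y": 0, "z": 0.09, "claw": 75},
    {"ax": 0, "ay": 0, "az": 0, "x": 0, "y": 0, "z": 0.13, "claw": 75},
    {"ax": 0, "ay": 0, "az": 0, "x": -0.02, "y": 0.02, "z": 0.16, "claw": 75},
    {"ax": 0, "ay": 0, "az": 0, "x": -0.045, "y": 0.05, "z": 0.17, "claw": 75},
    {"ax": 0, "ay": 0, "az": 0, "x": -0.075, "y": 0.085, "z": 0.18, "claw": 75},
    {"ax": 0, "ay": 0, "az": 0, "x": -0.105, "y": 0.125, "z": 0.18, "claw": 75},
    {"ax": 0, "ay": 0, "az": 0, "x": -0.12, "y": 0.165, "z": 0.18, "claw": 75},
  ],
)

```text
time_s: 31.2
tool_pos: [0.4671, 0.2511, 0.2119]
tool_rot: [-180.0, -0.2, 92.6]
force: [0.7, 0.0, -0.2]
grip_width: 0.0651
```

Emit:
step_arm(
  series=[
    {"ax": 0, "ay": 0, "az": 0, "x": -0.01, "y": 0.045, "z": 0, "claw": 75},
    {"ax": 0, "ay": 0, "az": 0, "x": -0.02, "y": 0.09, "z": 0, "claw": 75},
    {"ax": 0, "ay": 0, "az": 0, "x": -0.03, "y": 0.13, "z": 0, "claw": 75},
    {"ax": 0, "ay": 0, "az": 0, "x": -0.04, "y": 0.15, "z": 0, "claw": 75},
    {"ax": 0, "ay": 0, "az": 0, "x": -0.04, "y": 0.16, "z": 0, "claw": 75},
    {"ax": 0, "ay": 0, "az": 0, "x": -0.04, "y": 0.16, "z": 0, "claw": 75},
    {"ax": 0, "ay": 0, "az": 0, "x": -0.04, "y": 0.16, "z": 0, "claw": 75},
  ],
)

```text
time_s: 31.9
tool_pos: [0.4306, 0.4076, 0.2113]
tool_rot: [180.0, 0.1, 92.4]
force: [-0.1, 0.2, -0.1]
grip_width: 0.0654
```

```bash
python3 - <<'E'
from h import *
s=grab('side','sh');crop(s,190,100,200,150,4,'shc');t=grab('top','th');crop(t,100,90,330,180,2.4,'thc');crop(t,165,100,130,100,6,'thd')
o=status.get_obs();print(o['tool_pos'],o['force'],o['grip_width'],o['time_s'])
E
```

```text
[0.43062517 0.40731739 0.21152194] [ 0.27678972 -0.37995888 -0.17035269] 0.06525519237940257 32.0
```

View pics/sh.png

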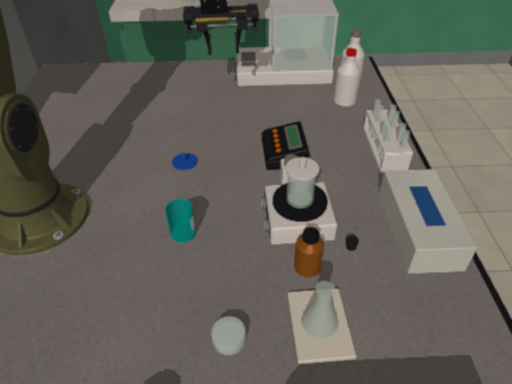

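View pics/thc.png

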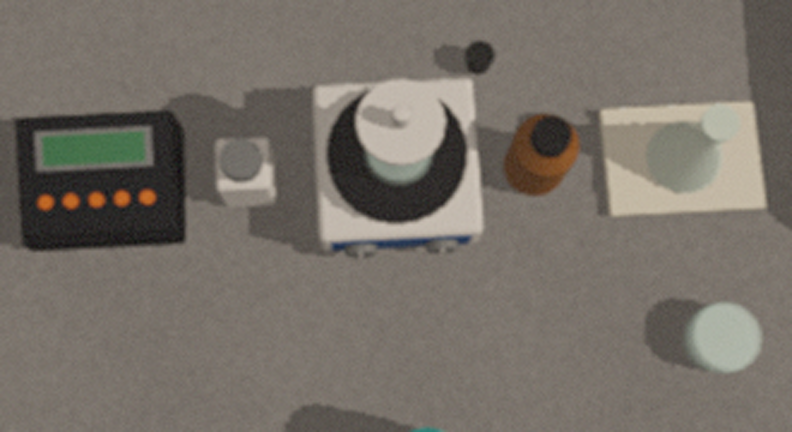

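View pics/thd.png

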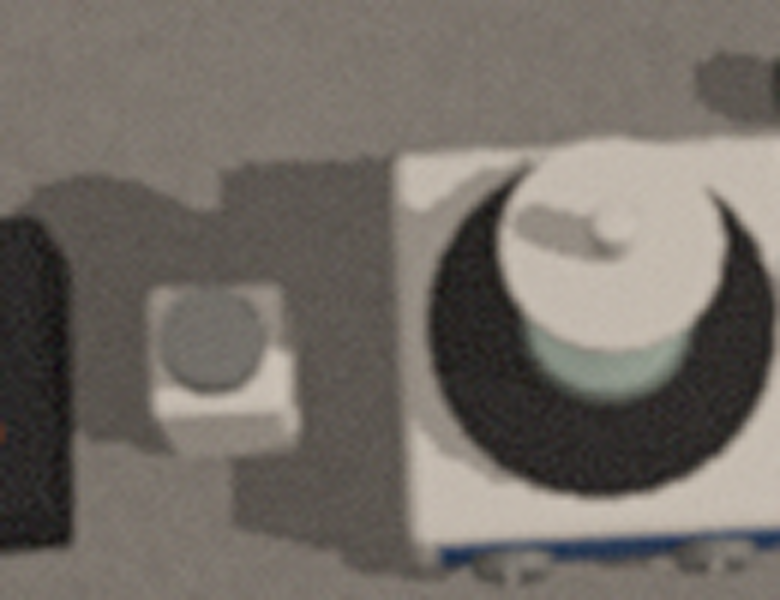

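View pics/shc.png

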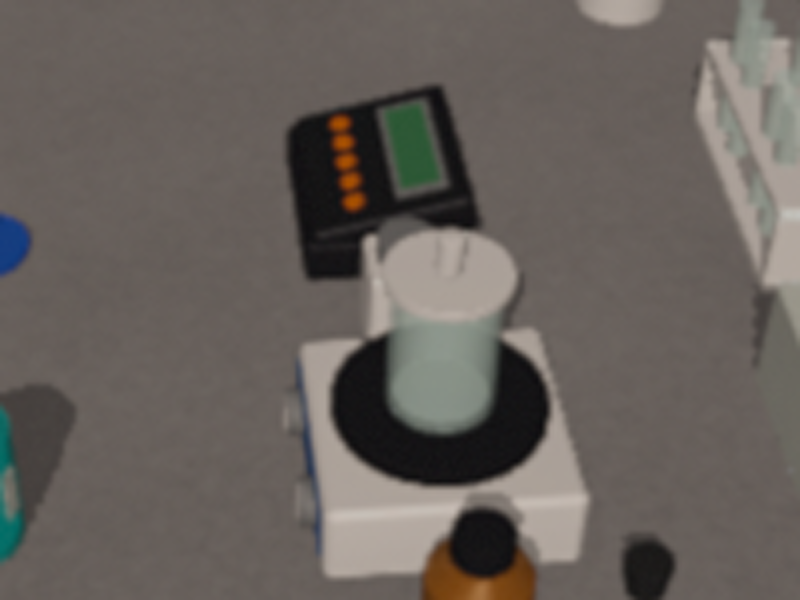

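```bash
python3 - <<'E'
from h import *
t=cv2.imread('pics/th.png');s=cv2.imread('pics/sh.png');t0=cv2.imread('pics/top0.png')
print('jar cap',ray('top',*cp(212,341,165,100,6),.082)*1000)
d=lambda b,g,r:(r<60)
print('bottle cap top',circ('top',blob(t,(318,132,25,28),d),.105),'side',circ('side',blob(s,(298,226,26,14),d),.1))
print('flask rim top',ray('top',*cp(719,121,100,90,2.4),.105)*1000)
print('cover',circ('top',blob(t,(245,120,44,40),lambda b,g,r:r>150),.161))
print('stopper',circ('top',blob(t,(285,100,30,24),d),.024),'before',circ('top',blob(t0,(285,100,30,24),d),.024))
print('dish diff',cv2.absdiff(t[205:260,375:430],t0[205:260,375:430]).mean(),'blue',cv2.absdiff(t[270:320,125:180],t0[270:320,125:180]).mean(),'teal',cv2.absdiff(t[262:305,255:300],t0[262:305,255:300]).mean())
E
```

```text
jar cap [586.95761023  85.62987923  82.        ]
bottle cap top (array([ 598.3, -169.1]), array([29.6, 33.8])) side (array([ 600.5, -174. ]), array([31.9, 43. ]))
flask rim top [ 609.79017674 -307.68680611  105.        ]
cover (array([599.8, -50.3]), array([68.8, 84.5]))
stopper (array([ 697.7, -121.8]), array([22.7, 28.6])) before (array([ 697.8, -121.7]), array([22.2, 28.8]))
dish diff 2.495977961432507 blue 2.823757575757576 teal 2.8341085271317827
```

```bash
python3 - <<'E'
from h import *
t=cv2.imread('pics/th.png');crop(t,300,110,110,90,7,'tbot')
print('cap',ray('top',*cp(551,136,100,90,2.4),.105)*1000)
for q in((497,245),(727,245),(612,138),(612,353)): print('cov',np.round(ray('top',*cp(*q,165,100,6),.161)*1000,1))
E
```

```text
cap [ 598.39906389 -169.90365114  105.        ]
cov [594.4 -10.4 161. ]
cov [593.7 -80.6 161. ]
cov [628.4 -46.  161. ]
cov [560.  -44.9 161. ]
```

View pics/tbot.png

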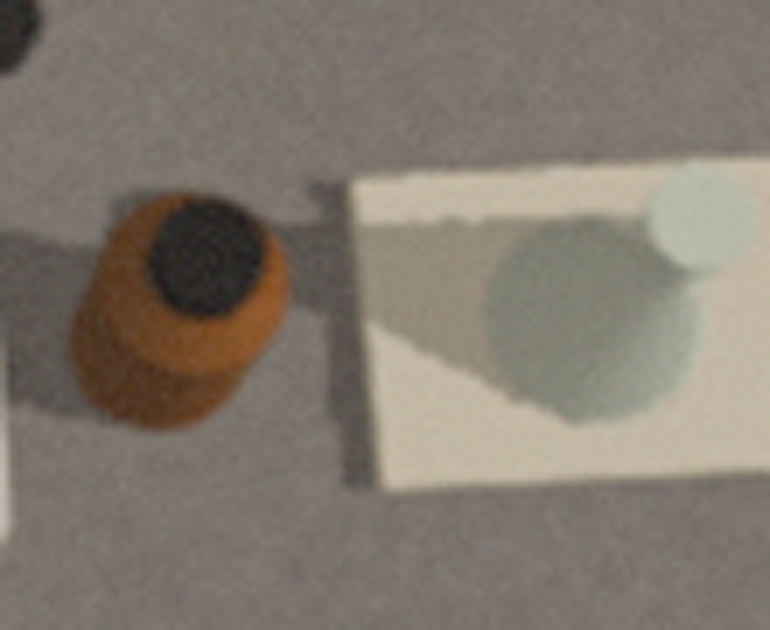

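```bash
python3 - <<'E'
from h import *
T=lambda U,V,z:np.round(ray('top',*cp(U,V,300,110,7),z)*1000,1)[:2]
print('cap L R T B',T(148,258,.105),T(266,258,.105),T(207,197,.105),T(207,318,.105))
print('body R@72',T(291,270,.072),'base L',T(70,340,0),'base B',T(160,430,0),'tile L edge mid',T(366,330,.01))
s=cv2.imread('pics/sh.png');crop(s,280,210,60,80,7,'sbot')
c=blob(s,(285,220,50,60),lambda b,g,r:r>b+45);print(cv2.boundingRect(c))
x,y,w,h=cv2.boundingRect(c)
print('side base near',ray('side',x+w/2-.5,y+h-.5,0)*1000,'L/R',ray('side',x-.5,y+25,.03)*1000,ray('side',x+w-.5,y+25,.03)*1000)
E
```

```text
cap L R T B [ 598.5 -153.1] [ 598.1 -186.1] [ 616.1 -170.4] [ 580.9 -168.9]
body R@72 [ 604.3 -199.8] base L [ 603.6 -144.6] base B [ 574.4 -171.5] tile L edge mid [ 603.1 -234.9]
(295, 237, 29, 41)
side base near [ 601.79986266 -198.21764908    0.        ] L/R [ 572.82425931 -181.18982492   30.        ] [ 630.53890668 -184.09430368   30.        ]
```

View pics/sbot.png

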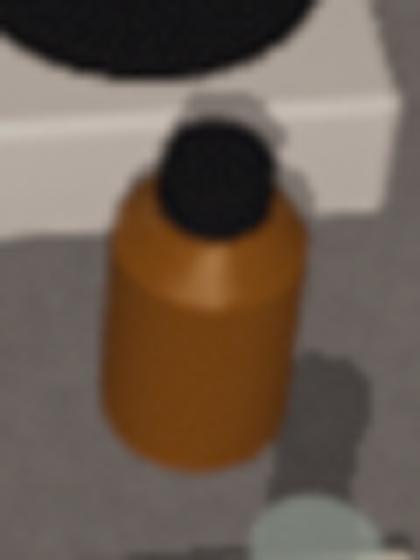

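Emit:
step_arm(
  series=[
    {"ax": 0, "ay": 0, "az": 0, "x": 0, "y": -0.03, "z": 0.01, "claw": 92},
    {"ax": 0, "ay": 0, "az": 0, "x": 0.003, "y": -0.07, "z": 0.02, "claw": 92},
    {"ax": 0, "ay": 0, "az": 0, "x": 0.006, "y": -0.115, "z": 0.02, "claw": 92},
    {"ax": 0, "ay": 0, "az": 0, "x": 0.01, "y": -0.16, "z": 0.02, "claw": 92},
    {"ax": 0, "ay": 0, "az": 0, "x": 0.014, "y": -0.205, "z": 0.02, "claw": 92},
    {"ax": 0, "ay": 0, "az": 0, "x": 0.018, "y": -0.25, "z": 0.02, "claw": 92},
    {"ax": 0, "ay": 0, "az": 0, "x": 0.02, "y": -0.295, "z": 0.02, "claw": 92},
    {"ax": 0, "ay": 0, "az": 0, "x": 0.02, "y": -0.34, "z": 0.02, "claw": 92},
    {"ax": 0, "ay": 0, "az": 0, "x": 0.02, "y": -0.385, "z": 0.02, "claw": 92},
    {"ax": 0, "ay": 0, "az": 0, "x": 0.02, "y": -0.43, "z": 0.02, "claw": 92},
    {"ax": 0, "ay": 0, "az": 0, "x": 0.025, "y": -0.475, "z": 0.02, "claw": 92},
    {"ax": 0, "ay": 0, "az": 0, "x": 0.035, "y": -0.515, "z": 0.02, "claw": 92},
  ],
)

```text
time_s: 33.2
tool_pos: [0.4629, -0.1095, 0.2308]
tool_rot: [180.0, -0.2, 92.3]
force: [1.6, 0.6, 0.2]
grip_width: 0.0804
```

Emit:
step_arm(
  series=[
    {"ax": 0, "ay": 0, "az": 0, "x": 0.02, "y": -0.03, "z": 0, "claw": 92},
    {"ax": 0, "ay": 0, "az": 0, "x": 0.055, "y": -0.05, "z": 0, "claw": 92},
    {"ax": 0, "ay": 0, "az": 0, "x": 0.09, "y": -0.064, "z": 0, "claw": 92},
    {"ax": 0, "ay": 0, "az": 0, "x": 0.12, "y": -0.064, "z": 0, "claw": 92},
    {"ax": 0, "ay": 0, "az": 0, "x": 0.133, "y": -0.064, "z": 0, "claw": 92},
    {"ax": 0, "ay": 0, "az": 0, "x": 0.135, "y": -0.064, "z": -0.02, "claw": 92},
    {"ax": 0, "ay": 0, "az": 0, "x": 0.135, "y": -0.064, "z": -0.05, "claw": 92},
    {"ax": 0, "ay": 0, "az": 0, "x": 0.135, "y": -0.064, "z": -0.07, "claw": 92},
    {"ax": 0, "ay": 0, "az": 0, "x": 0.135, "y": -0.064, "z": -0.08, "claw": 92},
    {"ax": 0, "ay": 0, "az": 0, "x": 0.135, "y": -0.064, "z": -0.08, "claw": 92},
    {"ax": 0, "ay": 0, "az": 0, "x": 0.135, "y": -0.064, "z": -0.08, "claw": 92},
  ],
)

```text
time_s: 34.3
tool_pos: [0.5995, -0.1703, 0.1524]
tool_rot: [179.9, 0.0, 92.5]
force: [-0.4, -0.4, -0.1]
grip_width: 0.0799
```

Emit:
step_arm(
  series=[
    {"ax": 0, "ay": 0, "az": 0, "x": 0.0005, "y": -0.0005, "z": -0.02, "claw": 92},
    {"ax": 0, "ay": 0, "az": 0, "x": 0.0005, "y": -0.0005, "z": -0.05, "claw": 92},
    {"ax": 0, "ay": 0, "az": 0, "x": 0.0005, "y": -0.0005, "z": -0.08, "claw": 92},
    {"ax": 0, "ay": 0, "az": 0, "x": 0.0005, "y": -0.0005, "z": -0.096, "claw": 92},
    {"ax": 0, "ay": 0, "az": 0, "x": 0.0005, "y": -0.0005, "z": -0.102, "claw": 92},
    {"ax": 0, "ay": 0, "az": 0, "x": 0.0005, "y": -0.0005, "z": -0.102, "claw": 92},
    {"ax": 0, "ay": 0, "az": 0, "x": 0.0005, "y": -0.0005, "z": -0.102, "claw": 92},
  ],
)

```text
time_s: 35.0
tool_pos: [0.6008, -0.1706, 0.0508]
tool_rot: [179.9, 0.0, 92.5]
force: [0.3, 0.1, -0.0]
grip_width: 0.0804
```

Emit:
step_arm(
  series=[
    {"ax": 0, "ay": 0, "az": 0, "x": 0, "y": 0, "z": 0, "claw": 50},
    {"ax": 0, "ay": 0, "az": 0, "x": 0, "y": 0, "z": 0, "claw": 50},
    {"ax": 0, "ay": 0, "az": 0, "x": 0, "y": 0, "z": 0, "claw": 50},
    {"ax": 0, "ay": 0, "az": 0, "x": 0, "y": 0, "z": 0, "claw": 50},
    {"ax": 0, "ay": 0, "az": 0, "x": 0, "y": 0, "z": 0, "claw": 50},
    {"ax": 0, "ay": 0, "az": 0, "x": 0, "y": 0, "z": 0.003, "claw": 50},
    {"ax": 0, "ay": 0, "az": 0, "x": 0, "y": 0, "z": 0.006, "claw": 50},
    {"ax": 0, "ay": 0, "az": 0, "x": 0, "y": -0.002, "z": 0.006, "claw": 50},
    {"ax": 0, "ay": 0, "az": 0, "x": 0, "y": -0.0045, "z": 0.006, "claw": 50},
    {"ax": 0, "ay": 0, "az": 0, "x": 0, "y": -0.0045, "z": 0.003, "claw": 50},
    {"ax": 0, "ay": 0, "az": 0, "x": 0, "y": -0.0045, "z": 0.001, "claw": 50},
    {"ax": 0, "ay": 0, "az": 0, "x": 0, "y": -0.0045, "z": -0.0005, "claw": 50},
  ],
  squeeze=28,
)

```text
time_s: 36.2
tool_pos: [0.5995, -0.1746, 0.0495]
tool_rot: [-180.0, -0.0, 92.5]
force: [-4.7, 1.3, 13.4]
grip_width: 0.0557
```

```bash
python3 - <<'E'
from cell import status
o=status.get_obs();print(o['tool_pos'],o['force'],o['grip_width'])
E
```

```text
[ 0.59952741 -0.17463701  0.04950484] [-4.70806774  1.31491883 13.3638907 ] 0.05566464250951378
```

Emit:
step_arm(
  series=[
    {"ax": 0, "ay": 0, "az": 0, "x": 0, "y": 0, "z": 0.0006, "claw": 50},
    {"ax": 0, "ay": 0, "az": 0, "x": 0, "y": 0, "z": 0.0006, "claw": 75},
    {"ax": 0, "ay": 0, "az": 0, "x": 0, "y": 0, "z": 0.0006, "claw": 90},
    {"ax": 0, "ay": 0, "az": 0, "x": 0, "y": 0, "z": 0.0006, "claw": 90},
    {"ax": 0, "ay": 0, "az": 0, "x": 0, "y": 0, "z": 0.02, "claw": 90},
    {"ax": 0, "ay": 0, "az": 0, "x": 0, "y": 0, "z": 0.055, "claw": 90},
    {"ax": 0, "ay": 0, "az": 0, "x": 0, "y": 0, "z": 0.095, "claw": 90},
    {"ax": 0, "ay": 0, "az": 0, "x": 0, "y": 0, "z": 0.135, "claw": 90},
    {"ax": 0, "ay": 0, "az": 0, "x": -0.02, "y": 0.01, "z": 0.17, "claw": 90},
    {"ax": 0, "ay": 0, "az": 0, "x": -0.06, "y": 0.03, "z": 0.18, "claw": 90},
    {"ax": 0, "ay": 0, "az": 0, "x": -0.1, "y": 0.05, "z": 0.18, "claw": 90},
    {"ax": 0, "ay": 0, "az": 0, "x": -0.13, "y": 0.085, "z": 0.18, "claw": 90},
  ],
)

```text
time_s: 37.4
tool_pos: [0.479, -0.1036, 0.2302]
tool_rot: [-179.7, -0.1, 92.1]
force: [-0.5, 1.0, 0.3]
grip_width: 0.0782
```

Emit:
step_arm(
  series=[
    {"ax": 0, "ay": 0, "az": 0, "x": -0.01, "y": 0.045, "z": 0, "claw": 90},
    {"ax": 0, "ay": 0, "az": 0, "x": -0.01, "y": 0.09, "z": 0, "claw": 90},
    {"ax": 0, "ay": 0, "az": 0, "x": -0.01, "y": 0.135, "z": 0, "claw": 90},
    {"ax": 0, "ay": 0, "az": 0, "x": -0.01, "y": 0.18, "z": 0, "claw": 90},
    {"ax": 0, "ay": 0, "az": 0, "x": -0.01, "y": 0.225, "z": 0, "claw": 90},
    {"ax": 0, "ay": 0, "az": 0, "x": -0.01, "y": 0.27, "z": 0, "claw": 90},
    {"ax": 0, "ay": 0, "az": 0, "x": -0.01, "y": 0.315, "z": 0, "claw": 90},
    {"ax": 0, "ay": 0, "az": 0, "x": -0.01, "y": 0.36, "z": 0, "claw": 90},
    {"ax": 0, "ay": 0, "az": 0, "x": -0.01, "y": 0.4, "z": 0, "claw": 90},
    {"ax": 0, "ay": 0, "az": 0, "x": -0.01, "y": 0.43, "z": 0, "claw": 90},
    {"ax": 0, "ay": 0, "az": 0, "x": -0.01, "y": 0.44, "z": 0, "claw": 90},
    {"ax": 0, "ay": 0, "az": 0, "x": -0.01, "y": 0.44, "z": 0, "claw": 90},
  ],
)

```text
time_s: 38.6
tool_pos: [0.4703, 0.3395, 0.2306]
tool_rot: [-179.8, -0.1, 92.5]
force: [0.6, -1.3, -0.4]
grip_width: 0.0781
```

```bash
python3 - <<'E'
from h import *
s=grab('side','si');t=grab('top','ti');crop(t,100,90,330,180,2.4,'tic');crop(t,300,110,110,90,7,'tib')
o=status.get_obs();print(o['tool_pos'],o['force'],o['time_s'])
d=lambda b,g,r:(r<60)
print('bottle cap top',circ('top',blob(t,(318,132,25,28),d),.105))
c=blob(s,(285,220,50,65),lambda b,g,r:r>b+45);x,y,w,h=cv2.boundingRect(c)
print('side base near',ray('side',x+w/2-.5,y+h-.5,0)*1000)
E
```

```text
[0.47122716 0.33655608 0.23063618] [ 0.91630075 -0.63707084  0.79945961] 38.7
bottle cap top (array([ 597.3, -173.9]), array([29.1, 33.7]))
side base near [ 6.01488392e+02 -2.00659895e+02 -1.11022302e-13]
```

View pics/tic.png

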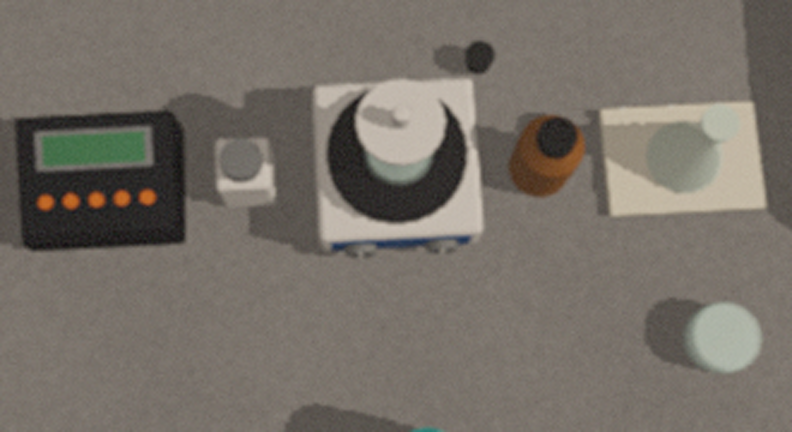

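View pics/tib.png

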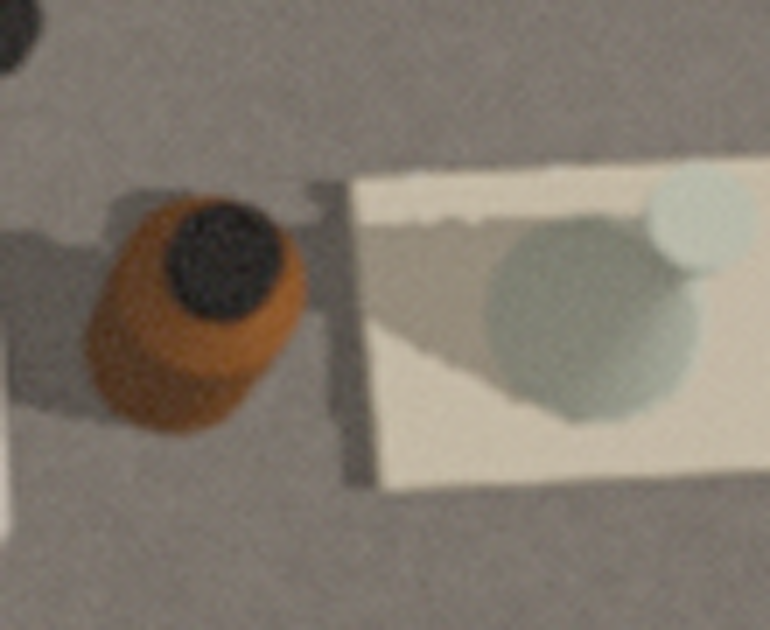

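View pics/si.png

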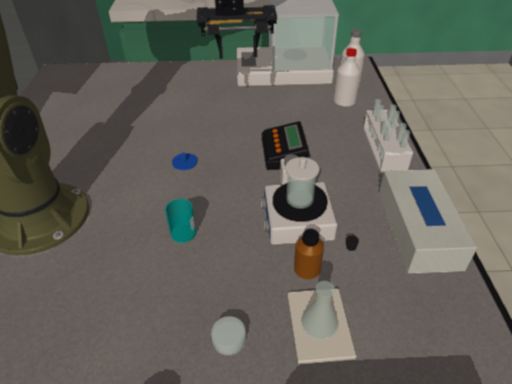

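```bash
python3 - <<'E'
from cell import workorder
print(workorder.sign_off())
E
```

```text
the job is handed in; nothing more can be done
None
```

I did the whole job in the order asked and handed it in at about 38.7 s. No verdict was reported. The beaker went on the stirrer plate first, then the cover on it, then the flask on the tile, and the bottle and jar at their halfway points.

| Thing | Measured (mm) | Target (mm) |
|---|---|---|
| Cover | (594, -45.5) | beaker axis (595, -45) |
| Beaker | (595, -45) | plate centre (594.5, -45.5) |
| Jar | (587, 85.6) | (589, 84.5) |
| Bottle | (597–601, -173 to -174) | (600, -175.6) |
| Flask | about 2 mm from the tile's centre | tile centre |

- **Bottle corrected:** my check after the first placing showed it about 4.5 mm off in y, so I gripped it again and shifted it. The two cameras still disagree on it by about 4 mm in x. It was pressed onto the bench with 13 N for a moment on that second set-down.
- **Flask grip:** the fingers stopped at about 29 mm on the flask's neck, which should be 25 mm. I gripped it again a little higher and got the same reading, but the hold was firm and the flask stands upright.
- **Left alone:** the dishes, stopper and both look-alikes show no change in the top camera's pictures. The arm ended clear of everything.
- **Not confirmed:** I estimated the meter's centre, which the jar's target depends on, mainly from its row of buttons, so the jar's halfway point may be off by 2–3 mm.

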